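Recharge the cells from the sleeve

ROBOT

A 7-joint arm with a two-finger parallel gripper is mounted at the origin on the work surface. World frame = base frame: x ahead of the robot, y to its left, z up, the work surface at z = 0. Lengths are in m, angles in degrees, forces in N, time in s.
With the tool pointing down it reaches from about 0.375 to 0.925 m from the base axis. Payload 3.1 kg.
Tool frame: the origin (TCP) lies at the centre of the arm's flange, where the gripper is bolted on; the fingertips stand 173 mm ahead of it and the grasp point (between the pads) lies 155 mm ahead of it; z points along the fingers, y is the direction in which the jaws open and shut (so a half turn about z gives the same grasp; the last joint's range is limited). The gripper opens to 85 mm and grips with 20 to 120 N. Pads are 22 mm wide; open, the fingers measure 114 mm over their backs; the gripper's body (76 mm by 85 mm) begins 54 mm behind the grasp point. The pads swing forward as they close: fully open they stand 13 mm farther back than shut.
Start: joints at [68.938, 21.939, 2.515, 91.553, -1.026, 66.532, -2.859], TCP at [0.173, -0.626, 0.405] pointing down, gripper open.
Joint ranges: [-149.38, 149.38], [-23.57, 123.04], [-84.95, 90], [0, 143.3], [-89.99, 269.99], [3.08, 112.72], [-163.45, 163.45]. Speed limits (degrees/s): [159.86, 159.86, 180, 180, 180, 180, 180].

INTERFACE

Orientations are given as a 3x3 rotation matrix whose columns are the frame's x, y, z axes.
In Python, from station import r, hand, planner, status, eyes, job gives the robot as it stands. Calls block until the motion is done:
- r.move_ptp(position, orientation): joint-space move of the TCP to a pose.
- r.move_linear(position, ori=None, max_speed=0.15): straight line of the TCP; ori=None keeps the orientation; max_speed is the mean speed in m/s.
- r.goto_joints(angles): joint-space move.
- hand.move_gripper(opening, grasp_force=None): opening from 0.0 (shut) to 1.0 (fully open); grasp_force is the grip in N (None keeps the last); returns when the fingers have stopped.
- r.pause(seconds).
- planner.inverse_kinematics(position, orientation): joint angles nearest the present ones, or None.
- status.state(): the state.
- eyes.camera(name): name is "scene" or "top" or "wrist"; returns a dict with "pixels" (420x560x3 uint8, red, green, blue), "fx", "fy", "cx", "cy" (pixels), "position" and "orientation" of the camera in the world; the wrist camera has in their place "T_tool_cam" (4x4, takes a point from camera to tool coordinates, whose origin is the TCP and whose axes are the flange's). Camera axes: x right, y down, z forward; pixel columns grow to the right and rows downward; lengths in m; the calibration is good to about 2 mm. The wrist camera is an equidistant fisheye: a pixel r from the principal point sees the ray r / f radians off the axis. A picture is of the moment at which its call begins: read the wrist's pose just before it. There is no depth.
A pose or a line that the arm cannot do raises r.PlanningError and nothing moves.
- job.sign_off(): hands the job in, once; it reports no verdict.
The state is a dict: "t": time; "qpos": joint angles; "qd": joint speeds; "effort": joint torques, N m; "ee_pos": TCP position; "ee_rot": TCP orientation; "contact_force": force on the tool from outside, world axes, zero at the start; "ft_torque": the same for the moment, N m; "grip_width": opening from 0.0 (shut) to 1.0 (fully open).
Only numpy, scipy, OpenCV 4.12 (cv2) and the standard library are available. Lean on these libraries where they do the work, as an engineer would, in place of code of your own. Each camera call takes 0.05 s, during which the arm holds its last target.

TASK

The spare battery cells sit in the grey sleeve, out of reach of fingers: put the wooden push stick in at the sleeve's left end (your left, the side where the stick lies), push every cell out of its right end, and lay the stick back down flat about where you found it. Lay each cell flat in a bay of its own in the black charger; only when all are loaded, lift the hinged white guard on the switch box, flip the toggle beneath it over to on (away from the guard's tab, towards its hinge) and lower the guard fully again. Leave the screwdriver, torch and dish of screws where they are.

Things in the scene. Friction and masses are not known exactly. Their poses are not given: they have to be found in the camera images.
- sleeve: Fixed grey tube 136 mm long (own y), 76 wide (x), 46 high; inside 66 mm wide, from 3 to 42 mm above the board; a 28 mm slot along the roof shows the cells. Two wooden feet 14 mm high midway reach 67 mm out from the centre line. Origin: centre of underside. The stick goes in at the +y end; cells leave at the -y end onto the bare board.
- cell1: Rechargeable cell, aluminium square bar with black ends, 60 mm long along its own x, 32 x 32 mm in section, about 0.14 kg. Origin at its centre. Starts inside the sleeve with its length across the sleeve (along the sleeve's x). All cells are alike; 2 to 4 of the four are present, the others read None.
- cell2: Rechargeable cell, aluminium square bar with black ends, 60 mm long along its own x, 32 x 32 mm in section, about 0.14 kg. Origin at its centre. Starts inside the sleeve with its length across the sleeve (along the sleeve's x). All cells are alike; 2 to 4 of the four are present, the others read None.
- cell3: Rechargeable cell, aluminium square bar with black ends, 60 mm long along its own x, 32 x 32 mm in section, about 0.14 kg. Origin at its centre. Starts inside the sleeve with its length across the sleeve (along the sleeve's x). All cells are alike; 2 to 4 of the four are present, the others read None.
- cell4: Rechargeable cell, aluminium square bar with black ends, 60 mm long along its own x, 32 x 32 mm in section, about 0.14 kg. Origin at its centre. Starts inside the sleeve with its length across the sleeve (along the sleeve's x). All cells are alike; 2 to 4 of the four are present, the others read None.
- stick: Loose wooden push stick, about 0.2 kg, its weight in the handle so that it lies level. Handle block 50 mm (own x) x 28 (y) x 44 high (z), origin at the centre of its underside. From the block's +x face a round rod 18 mm thick, 165 mm long, runs along +x, axis 22 mm above the underside: held just above the board it enters the sleeve and meets the cells at mid height.
- stick_tip (a point): Centre of the free end of the stick's rod, 190 mm along the stick's x from its origin.
- stick_handle (a point): Centre of the stick's handle block, 22 mm above the origin.
- charger: Fixed black charger tray, 80 mm (own x) x 190 mm (y), rim and dividers 14 mm high, floor 6 mm above the board. Four bays in a row along y, centred at y = -69, -23, 23, 69 mm, each 68 mm (x) by 40 mm (y) inside, for one cell lying with its length along the charger's x. Origin: centre of underside.
- switchbox: Fixed grey switch box 150 mm (own x) x 84 mm (y) x 45 mm high, origin at the centre of its underside. A white hood (the guard) hinged on its top near the +x end covers a steel toggle. Toggle pivot: on the box top at x = 7 mm, y = 0; bat 44 mm long, 12 mm thick, 18 mm wide paddle near its end, swings in the box's x-z plane.
- guard (a joint): Angle of the guard hood, rad: 0 closed, grows as its -x end is lifted, stop at 1.8. Stiff hinge (0.09 N m): stays where left. Hood 110 mm from hinge to front, 64 wide, 56 high; from its front a tab 44 mm long, 26 mm wide (box y), 10 mm thick sticks straight out, its middle 50 mm above hinge level when closed.
- guard_hinge (a point): Middle of the guard's hinge axis, which lies along the box's y: 65 mm along the box's x and 47 mm above its underside.
- guard_tab (a point): Grip point in the middle of the guard's tab; in the closed guard 136 mm to the box's -x and 50 mm above the hinge. Moves with the guard.
- toggle (a joint): Angle of the toggle, rad: near 0 off, leaning 0.45 rad towards the box's -x (the tab side); 0.9 on, leaning 0.45 rad to +x (the hinge side). Stays where left; a push of about 2 N on the paddle moves it.
- toggle_tip (a point): Point near the end of the toggle's bat, 44 mm from its pivot. Moves with it.
- screwdriver: Bystander: screwdriver, 200 mm long, lying on the board beyond the sleeve.
- torch: Bystander: black plastic torch, 170 mm long, lying on the board beyond the sleeve.
- dish: Bystander: white ceramic dish of screws, 100 mm across, 30 mm high.

How it is judged (in metres and radians):
On the way, in this order (a step that is already met when the one before it is completed fails the run):
1. the rod of the stick has entered the sleeve from its +y end (y of stick_tip in the frame of sleeve between -0.1 and 0.05 m and x of stick_tip in the frame of sleeve between -0.033 and 0.033 m and z of stick_tip in the frame of sleeve between 0.003 and 0.042 m), for 0.1 s.
2. every cell has been pushed out of the far end of the sleeve ((y of cell1 in the frame of sleeve below -0.083 m or x of cell1 in the frame of sleeve below -0.07 m) and (y of cell2 in the frame of sleeve below -0.083 m or x of cell2 in the frame of sleeve below -0.07 m) and (y of cell3 in the frame of sleeve below -0.083 m or x of cell3 in the frame of sleeve below -0.07 m) and (y of cell4 in the frame of sleeve below -0.083 m or x of cell4 in the frame of sleeve below -0.07 m)), for 0.2 s.
3. every cell lies in a bay of the charger (x of cell1 in the frame of charger between -0.012 and 0.012 m and y of cell1 in the frame of charger between -0.085 and 0.085 m and z of cell1 in the frame of charger between 0.015 and 0.027 m and x of cell2 in the frame of charger between -0.012 and 0.012 m and y of cell2 in the frame of charger between -0.085 and 0.085 m and z of cell2 in the frame of charger between 0.015 and 0.027 m and x of cell3 in the frame of charger between -0.012 and 0.012 m and y of cell3 in the frame of charger between -0.085 and 0.085 m and z of cell3 in the frame of charger between 0.015 and 0.027 m and x of cell4 in the frame of charger between -0.012 and 0.012 m and y of cell4 in the frame of charger between -0.085 and 0.085 m and z of cell4 in the frame of charger between 0.015 and 0.027 m and linear speed of each of cell1, cell2, cell3, cell4 below 0.02 m/s), for 0.3 s.
4. with the guard lifted, the toggle is flipped on (value of joint toggle above 0.75 rad and value of joint guard above 1 rad), for 0.2 s.
At the end, for the whole second after the job is handed in: Every cell lies flat and still on the floor of a charger bay, one to a bay, within 12 mm of the row's centre line; toggle on (above 0.75 rad); guard down (below 0.08 rad); the stick lies flat and still on the board, its handle within 130 mm of where it began (all of step 3 and value of joint toggle above 0.75 rad and value of joint guard below 0.08 rad and height (world z) of stick_handle below 0.03 m and height (world z) of stick_tip below 0.04 m and distance of stick_handle from where it was at the start of the episode below 0.13 m and linear speed of stick below 0.02 m/s); the robot touches nothing.
It fails at once if the screwdriver is moved by more than 40 mm (distance of screwdriver from where it was at the start of the episode above 0.04 m).
It fails at once if the torch is moved by more than 40 mm (distance of torch from where it was at the start of the episode above 0.04 m).
It fails at once if the dish is moved by more than 40 mm (distance of dish from where it was at the start of the episode above 0.04 m).
Of cell1, cell2, cell3, cell4 only 2 to 4 are there at a start; the rules pass over those that are not, and their reading is None.
At some moment in a run one of stick may be knocked a few centimetres aside while the robot is not near it.
Once in a run the grip may slacken for a moment while it holds something.
It also fails if it takes over 210 s, if anything falls off the work surface, if the arm or the gripper's body presses on something with over 40 N, if the wrist force passes 120 N, or if a joint passes its speed limit or range.

## Working session

There is one attempt and no reset: what is moved stays moved. The work goes in short steps, each a Python script; the robot and the scene stay as the last script left them, time stands still between calls to the robot, and variables do not carry over. Pictures are saved under pics/ and viewed, and the job is handed in when it is done.

```bash
ls; mkdir -p pics; python3 - <<'E'
from station import r, hand, planner, status, eyes, job
import cv2
s=status.state(); print(s)
for n in ["scene","top","wrist"]:
    c=eyes.camera(n); cv2.imwrite(f"pics/a_{n}.png",c["pixels"][:,:,::-1]); print(n,{k:v for k,v in c.items() if k!="pixels"})
E
```

```text
pics
{'t': 0.0, 'qpos': array([68.93849252, 21.99175123,  2.5101391 , 91.6510287 , -1.02669828,
       66.53194642, -2.85944037]), 'qd': array([-0.05309179,  0.03767705, -0.06503696,  0.02976858,  0.0710295 ,
        0.01619923,  0.00528309]), 'effort': array([ 3.63614811e-05, -4.33461821e+01,  1.02446795e+00, -2.49508560e+01,
        1.05996107e-02,  1.14593495e-02, -2.02620981e-05]), 'ee_pos': array([ 0.17314389, -0.62599375,  0.40327268]), 'ee_rot': array([[ 9.63802986e-01,  2.66614202e-01, -8.19632393e-04],
       [ 2.66615436e-01, -9.63799677e-01,  2.52800970e-03],
       [-1.15958149e-04, -2.65502994e-03, -9.99996469e-01]]), 'contact_force': array([-0.14574266, -0.58500013, -0.33249238]), 'ft_torque': array([ 0.04711401, -0.01001189,  0.00630345]), 'grip_width': 1.0000138078761969}
scene {'fx': 412.05295721091477, 'fy': 412.05295721091477, 'cx': 278.2702059846757, 'cy': 215.4885291278137, 'position': array([ 0.95494752, -0.50600821,  0.71210325]), 'orientation': array([[ 0.81413989,  0.41862972, -0.40239955],
       [ 0.5805598 , -0.57341302,  0.57805522],
       [ 0.01124996, -0.70423481, -0.709878  ]])}
top {'fx': 402.3151037760111, 'fy': 402.3151037760111, 'cx': 281.1471257605115, 'cy': 210.5000523376116, 'position': array([ 0.43912064, -0.00398675,  1.06633531]), 'orientation': array([[ 0.00618139, -0.98718822,  0.15944033],
       [-0.99995518, -0.00495881,  0.00806468],
       [-0.00717072, -0.15948303, -0.98717463]])}
wrist {'fx': 325.19226210127806, 'fy': 325.19226210127806, 'cx': 282.4482745503685, 'cy': 204.32657432357405, 'T_tool_cam': array([[ 3.10372800e-04, -9.49079863e-01, -3.15035421e-01,
         8.04074894e-02],
       [ 9.99999945e-01,  3.31080109e-04, -1.22166639e-05,
         2.17100341e-04],
       [ 1.15896551e-04, -3.15035400e-01,  9.49079914e-01,
         3.03378227e-02],
       [ 0.00000000e+00,  0.00000000e+00,  0.00000000e+00,
         1.00000000e+00]])}
```

View pics/a_top.png

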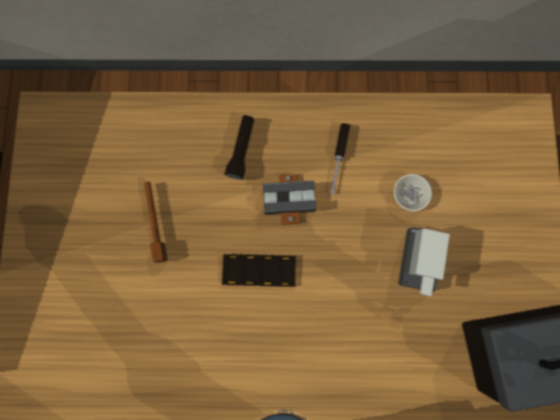

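View pics/a_scene.png

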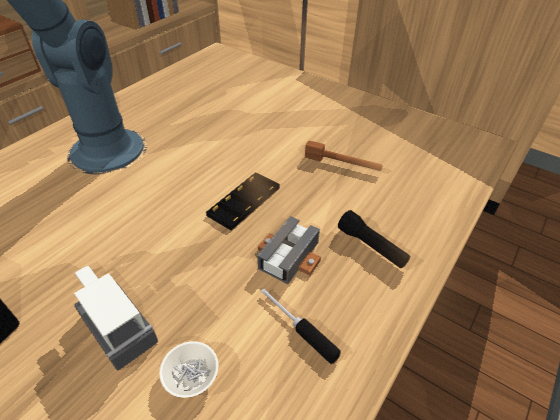

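View pics/a_wrist.png

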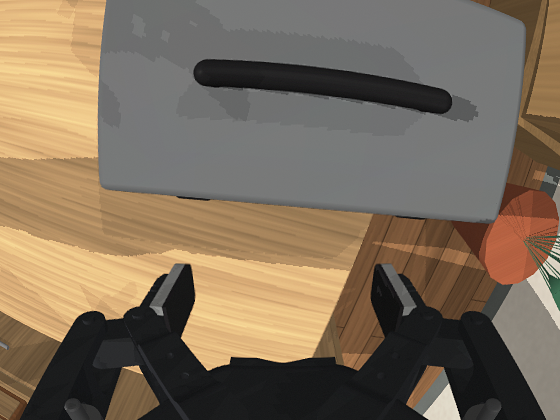

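Top view: stick on the left (handle ~(158,252), rod tip ~(149,183)), sleeve at (290,197) with light cells showing in its slot, charger at (258,270) and switch box at (425,260). The screwdriver tip (~(335,190)) lies just beyond the sleeve's exit. Next I'll zoom in.

```bash
cat > h.py <<'E'
import numpy as np, cv2
from station import r, hand, planner, status, eyes, job
def save(n,img): cv2.imwrite(f"pics/{n}.png",img[:,:,::-1])
def crop(n,img,x0,y0,x1,y1,k): save(n,cv2.resize(img[y0:y1,x0:x1],None,fx=k,fy=k,interpolation=cv2.INTER_CUBIC))
def ray_fixed(c,uv):
    uv=np.atleast_2d(np.asarray(uv,float))
    d=np.c_[(uv[:,0]-c["cx"])/c["fx"],(uv[:,1]-c["cy"])/c["fy"],np.ones(len(uv))]
    return c["position"],d@c["orientation"].T
def ray_wrist(c,st,uv):
    uv=np.atleast_2d(np.asarray(uv,float))
    p=np.c_[uv[:,0]-c["cx"],uv[:,1]-c["cy"]]; rr=np.linalg.norm(p,axis=1); th=rr/c["fx"]
    s=np.where(rr>1e-9,np.sin(th)/np.maximum(rr,1e-9),0)
    d=np.c_[p*s[:,None],np.cos(th)]
    T=c["T_tool_cam"]; R=st["ee_rot"]
    return R@T[:3,3]+st["ee_pos"], d@T[:3,:3].T@R.T
def plane(o,d,z): 
    return o+d*((z-o[2])/d[:,2])[:,None]
def proj_fixed(c,P):
    q=(np.atleast_2d(P)-c["position"])@c["orientation"]
    return np.c_[q[:,0]/q[:,2]*c["fx"]+c["cx"],q[:,1]/q[:,2]*c["fy"]+c["cy"]]
def proj_wrist(c,st,P):
    T=c["T_tool_cam"]; q=(np.atleast_2d(P)-st["ee_pos"])@st["ee_rot"]; q=(q-T[:3,3])@T[:3,:3]
    rho=np.linalg.norm(q[:,:2],axis=1); th=np.arctan2(rho,q[:,2])
    return q[:,:2]/rho[:,None]*(th*c["fx"])[:,None]+[c["cx"],c["cy"]]
def down(a):
    "tool z down, jaw axis (tool y) at world angle a deg"
    a=np.deg2rad(a); y=np.array([np.cos(a),np.sin(a),0]); z=np.array([0,0,-1.]); x=np.cross(y,z)
    return np.c_[x,y,z]
E
python3 - <<'E'
from h import *
c=eyes.camera("top"); p=c["pixels"]
crop("b_sleeve",p,200,100,360,310,3) 
crop("b_left",p,120,160,190,280,5)
crop("b_sw",p,380,160,470,310,4)
c2=eyes.camera("scene"); crop("b_scene",c2["pixels"],190,140,390,370,3) 
print(plane(*ray_fixed(c,[[158,252],[149,183],[264,198],[316,197],[335,190],[222,270],[296,270],[425,260]]),0))
E
```

```text
[[ 4.98448702e-01  3.29976175e-01  0.00000000e+00]
 [ 6.85349580e-01  3.64833936e-01  0.00000000e+00]
 [ 6.45292299e-01  5.12220945e-02  0.00000000e+00]
 [ 6.48711464e-01 -8.90768111e-02  0.00000000e+00]
 [ 6.68239558e-01 -1.40578941e-01  0.00000000e+00]
 [ 4.52355952e-01  1.59010963e-01 -2.22044605e-16]
 [ 4.53537862e-01 -3.51908173e-02  0.00000000e+00]
 [ 4.81578285e-01 -3.73840121e-01  0.00000000e+00]]
```

View pics/b_sleeve.png

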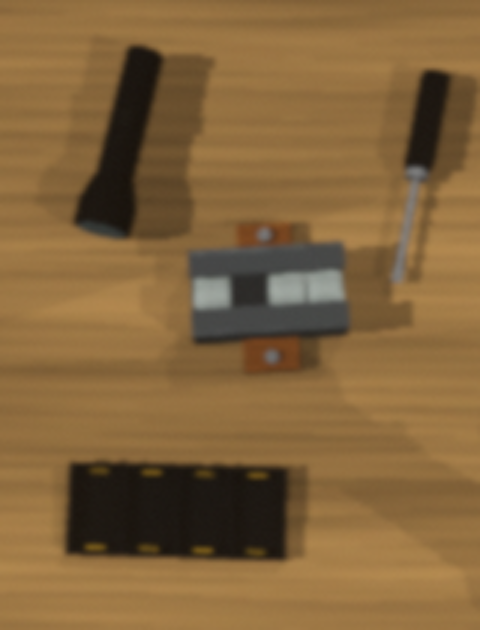

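View pics/b_scene.png

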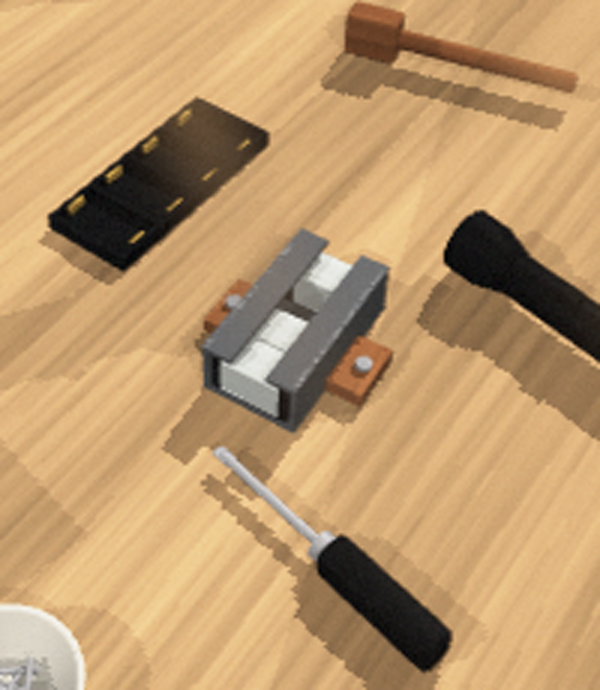

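View pics/b_sw.png

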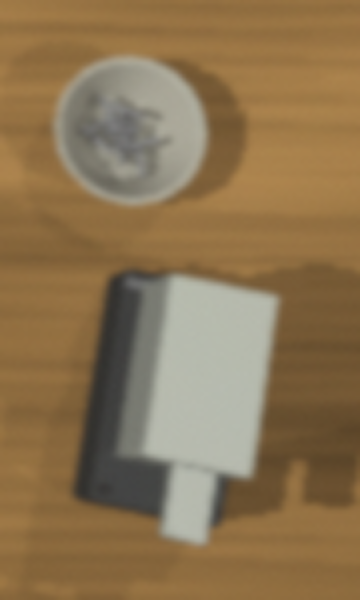

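View pics/b_left.png

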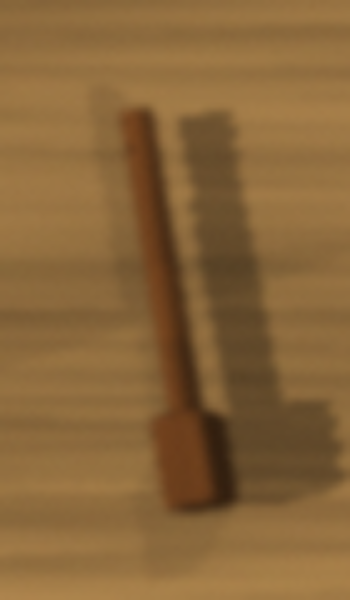

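Three cells: two at the exit end (right), one at the entry end, with a gap between. The screwdriver tip lies only about 5 cm past the exit, so a train of cells would shove it. I'll push them out and load them one at a time. First, closer wrist views.

```bash
cat > v1.py <<'E'
from h import *
import pickle
t0=status.state()["t"]
def shot(n):
    st=status.state(); c=eyes.camera("wrist"); save(n,c["pixels"]); pickle.dump((st,c),open(f"pics/{n}.pkl","wb"))
    print(n,st["t"],st["qpos"].round(1),st["ee_pos"].round(4))
r.move_ptp([0.45,-0.38,0.46],down(0)); shot("w_sw")
r.move_ptp([0.56,-0.03,0.43],down(0)); shot("w_sl")
r.move_ptp([0.55,0.33,0.40],down(100)); shot("w_st")
E
python3 v1.py
```

```text
w_sw 1.65 [ 52.1  14.1 -18.5  95.8   4.8  70.9  32.3] [ 0.4485 -0.382   0.4596]
w_sl 3.075 [ 28.2  14.  -33.5 101.    8.4  67.4  -7.9] [ 0.5601 -0.0323  0.4299]
w_st 4.4833 [  5.3  31.4 -54.2  90.9  26.6  71.5  46.2] [0.5514 0.3281 0.3997]
```

View pics/w_sl.png

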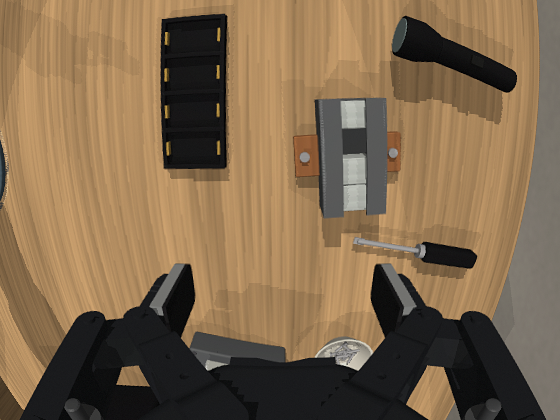

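View pics/w_st.png

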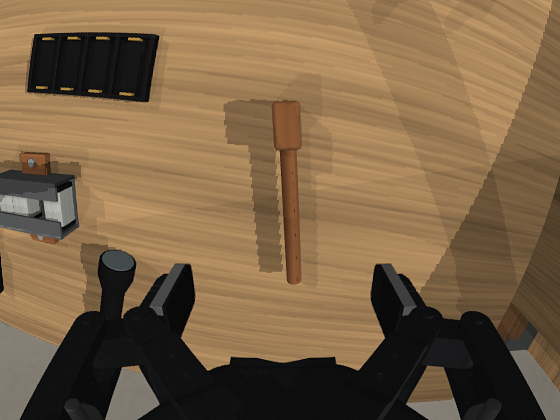

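View pics/w_sw.png

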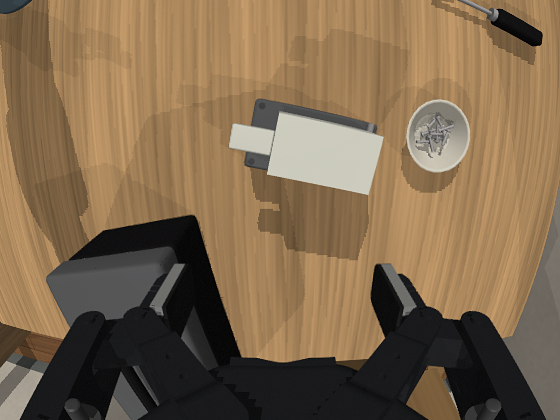

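Wrist views show the parts clearly: sleeve at (352,157), charger at (195,92), screwdriver tip at (356,240); in w_st the stick runs from (287,103) to (294,280). I'll zoom in for the corners.

```bash
python3 - <<'E'
import pickle; 
import h
st,c=pickle.load(open("pics/w_sl.pkl","rb"))
h.crop("z_sl",c["pixels"],285,85,415,255,4.5 if 0 else 3.5)
h.crop("z_ch",c["pixels"],150,5,240,180,3.4)
st,c=pickle.load(open("pics/w_st.pkl","rb"))
h.crop("z_st",c["pixels"],220,90,320,295,2.9)
st,c=pickle.load(open("pics/w_sw.pkl","rb"))
h.crop("z_sw",c["pixels"],220,85,400,210,4)
E
```

```text
(no output)
```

View pics/z_sl.png

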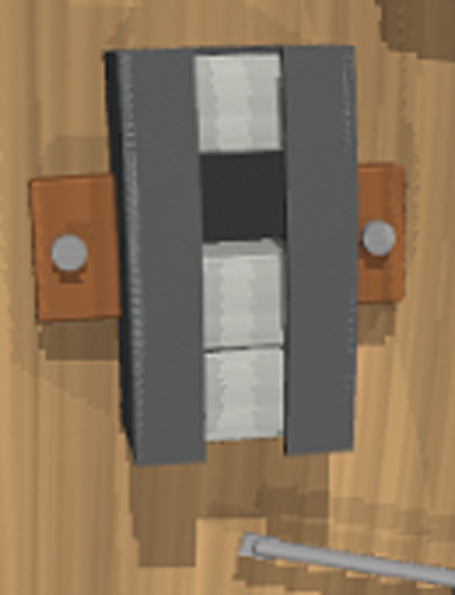

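View pics/z_ch.png

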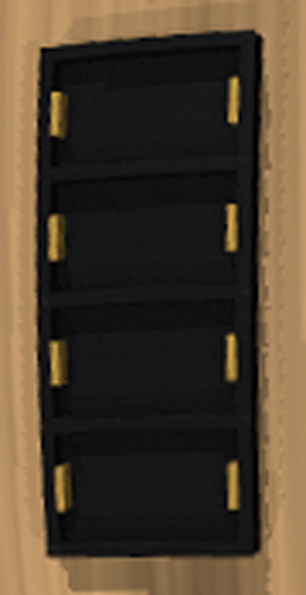

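View pics/z_st.png

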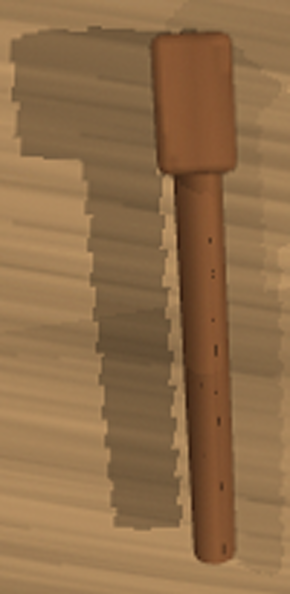

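View pics/z_sw.png

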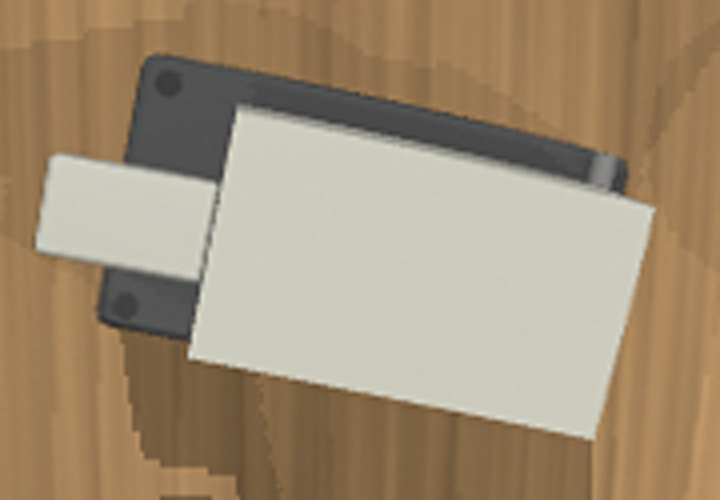

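```bash
cat > m1.py <<'E'
import pickle; from h import *
def g(n,u0,v0,k,pts,z):
    st,c=pickle.load(open(f"pics/{n}.pkl","rb")); uv=np.array(pts,float)
    uv=(uv+0.5)/k-0.5+[u0,v0]
    return plane(*ray_wrist(c,st,uv),z)
np.set_printoptions(precision=4,suppress=True)
def ang(a,b): d=b-a; return np.degrees(np.arctan2(d[1],d[0])),np.linalg.norm(d[:2])
S=g("w_sl",285,85,3.5,[(122,51),(355,46),(352,450),(136,465),(195,55),(205,462),(282,47),(285,455)],.046)
print("sleeve",S[:,:2]); print(ang(S[3],S[0]),ang(S[2],S[1]),ang(S[5],S[4]),ang(S[7],S[6]),"w",ang(S[0],S[1]),ang(S[3],S[2])); print("ctr",S[:4].mean(0),S[4:].mean(0))
print("sd tip",g("w_sl",285,85,3.5,[(243,540)],.004))
C=g("w_sl",150,5,3.4,[(42,48),(258,33),(257,553),(50,555)],.014); print("ch",C[:,:2],C.mean(0)); print(ang(C[0],C[1]),ang(C[3],C[2]),ang(C[3],C[0]),ang(C[2],C[1]))
G=g("w_sl",150,5,3.4,[(58,113),(234,100),(55,237),(231,228),(57,362),(231,357),(62,487),(233,485)],.012); print("contacts",G[:,:2])
H=g("w_st",220,90,2.9,[(155,36),(232,34),(236,172),(160,172)],.044); T=g("w_st",220,90,2.9,[(215,560)],.022)
print("stick",H[:,:2],H.mean(0),T, ang(H.mean(0),T[0])); print(ang(H[0],H[1]),ang(H[0],H[3]),ang(H[1],H[2]))
W=g("w_sw",220,85,4,[(237,105),(655,208),(593,440),(190,358)],.103); B=g("w_sw",220,85,4,[(52,155),(36,250),(202,280),(217,183)],.102)
print("hood",W[:,:2],W.mean(0),ang(W[0],W[1]),ang(W[3],W[2]),ang(W[0],W[3]),ang(W[1],W[2])); print("tab",B[:,:2],B.mean(0),ang(B[0],B[3]),ang(B[1],B[2]),ang(B[0],B[1]))
E
python3 m1.py
```

```text
sleeve [[ 0.5995  0.0493]
 [ 0.6741  0.0541]
 [ 0.6824 -0.081 ]
 [ 0.6073 -0.0858]
 [ 0.6223  0.0487]
 [ 0.6307 -0.0849]
 [ 0.65    0.0524]
 [ 0.6584 -0.0826]]
(np.float64(93.3049029359694), np.float64(0.13526539660523376)) (np.float64(93.49797955351335), np.float64(0.13532384044370993)) (np.float64(93.62488297140425), np.float64(0.1337884930714083)) (np.float64(93.57193580792634), np.float64(0.13521222767665472)) w (np.float64(3.70406080809591), np.float64(0.07472597721690745)) (np.float64(3.6576863864976117), np.float64(0.07518160546114513))
ctr [ 0.6408 -0.0158  0.046 ] [ 0.6404 -0.0166  0.046 ]
sd tip [[ 0.6564 -0.1331  0.004 ]]
ch [[ 0.4141  0.1575]
 [ 0.4934  0.1545]
 [ 0.4897 -0.0322]
 [ 0.4103 -0.0311]] [0.4519 0.0622 0.014 ]
(np.float64(-2.1266932719602405), np.float64(0.07945388966788657)) (np.float64(-0.8032858840852606), np.float64(0.07940725076309306)) (np.float64(88.84610945340687), np.float64(0.18860378604891925)) (np.float64(88.83485894510832), np.float64(0.1867689315433236))
contacts [[ 0.4199  0.1321]
 [ 0.4848  0.1306]
 [ 0.4183  0.0859]
 [ 0.4835  0.0841]
 [ 0.417
[... 441 characters left out ...]
39362792317505))
hood [[ 0.4443 -0.3123]
 [ 0.552  -0.3364]
 [ 0.539  -0.3991]
 [ 0.4318 -0.377 ]] [ 0.4918 -0.3562  0.103 ] (np.float64(-12.604984011219797), np.float64(0.11040941227975468)) (np.float64(-11.670233137148134), np.float64(0.10942682209663636)) (np.float64(-100.91353828735883), np.float64(0.06588544083826349)) (np.float64(-101.75766791955756), np.float64(0.06407857737109354))
tab [[ 0.3976 -0.3242]
 [ 0.3927 -0.3484]
 [ 0.4351 -0.3568]
 [ 0.4391 -0.332 ]] [ 0.4162 -0.3404  0.102 ] (np.float64(-10.727041457128582), np.float64(0.04224751076958603)) (np.float64(-11.20660183615387), np.float64(0.04320376003710814)) (np.float64(-101.42371270128187), np.float64(0.024769922904392755))
```

Measured sizes match the given ones to about 1 mm. In world coordinates:

| Item | Position (m) | Angle |
|---|---|---|
| Sleeve centre | (0.6406, -0.016) | y axis at 93.55° |
| Charger centre | (0.4507, 0.0622) | x axis at -1.3° |
| Stick handle | (0.495, 0.322) | 12.2° |
| Box axis | n/a | -11.9° |

Now I'll grasp the stick.

```bash
cat >> h.py <<'E'
np.set_printoptions(precision=4,suppress=True)
import pickle
def gp(x,y,z): return [x,y,z+0.155]   # TCP position for a grasp point, tool down
def u(a): a=np.deg2rad(a); return np.array([np.cos(a),np.sin(a)])
SL=np.array([0.6406,-0.0160]); SLX=3.55; SLY=93.55
def sl(x,y): return SL+x*u(SLX)+y*u(SLY)
CH=np.array([0.4507,0.0622]); CHX=-1.3; CHY=88.7
def ch(x,y): return CH+x*u(CHX)+y*u(CHY)
BXA=-11.9; HINGE=np.array([0.5455,-0.3678])
def shot(n):
    st=status.state(); c=eyes.camera("wrist"); save(n,c["pixels"]); pickle.dump((st,c),open(f"pics/{n}.pkl","wb")); return st,c
def info(m=""):
    s=status.state(); print(m,"t %.1f"%s["t"],"ee",s["ee_pos"].round(4),"F",s["contact_force"].round(1),"grip %.3f"%s["grip_width"],"q",s["qpos"].round(0)); return s
E
python3 - <<'E'
from h import *
r.move_ptp(gp(0.4954,0.3224,0.14),down(102.2))
r.pause(0.2); info()
st,c=shot("w_h")
H=np.array([0.4954,0.3224,0.044]); print("expected handle top px",proj_wrist(c,st,H), "corners",proj_wrist(c,st,[[*(H[:2]+a*25e-3*u(12.2)+b*14e-3*u(102.2)),.044] for a,b in [(1,1),(1,-1),(-1,-1),(-1,1)]]))
E
```

```text
t 5.3 ee [0.4976 0.3231 0.2976] F [-0.2 -0.9  0.1] grip 0.998 q [  5.  33. -53. 103.  30.  59.  42.]
expected handle top px [[281.7181 209.2713]] corners [[300.3401 240.414 ]
 [263.2694 240.5005]
 [261.7757 175.8634]
 [301.4891 175.7696]]
```

View pics/w_h.png

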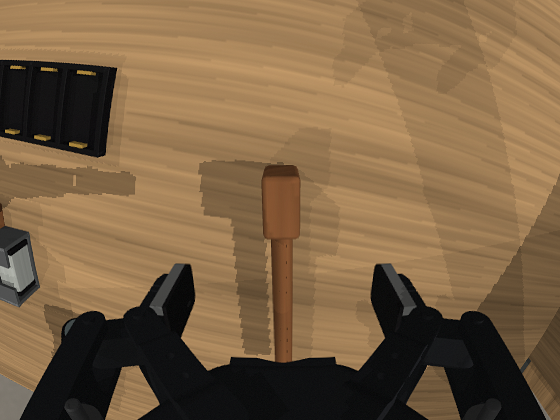

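The handle shows at cols 262–300, rows 176–240, exactly as predicted. I'll descend and grip.

```bash
python3 - <<'E'
from h import *
r.move_linear(gp(0.4954,0.3224,0.025),down(102.2),max_speed=0.1); r.pause(0.3); info("down")
hand.move_gripper(0.0,70); info("grip")
r.move_linear(gp(0.4954,0.3224,0.055),down(102.2),max_speed=0.1); r.pause(.2); info("lift")
c=eyes.camera("scene"); crop("c_lift",c["pixels"],250,100,450,250,3)
E
```

```text
down t 6.9 ee [0.4956 0.3225 0.1804] F [-0.3  0.8  0.3] grip 1.003 q [ -1.  42. -46. 106.  39.  50.  36.]
grip t 7.5 ee [0.4955 0.3225 0.1801] F [-0.6  0.4  1. ] grip 0.322 q [ -1.  42. -46. 106.  39.  50.  36.]
lift t 8.1 ee [0.4952 0.322  0.2095] F [-0.4  0.  -2.3] grip 0.317 q [  1.  39. -48. 105.  37.  52.  38.]
```

View pics/c_lift.png

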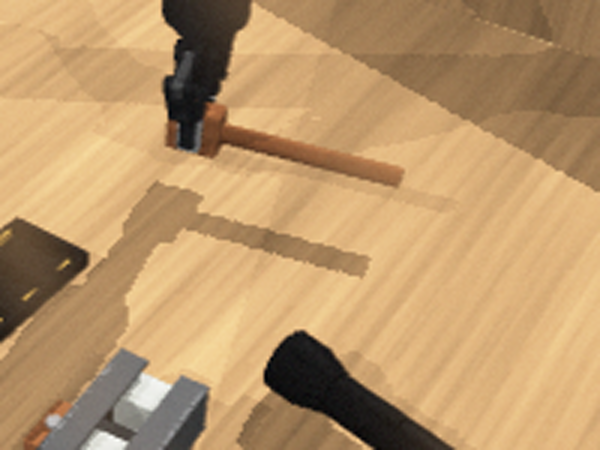

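The stick is held level. Now I'll turn it and bring it to the sleeve's left end.

```bash
python3 - <<'E'
from h import *
r.move_linear(gp(0.545,0.335,0.055),down(60),max_speed=0.1); info()
r.move_linear(gp(0.58,0.335,0.055),down(SLX),max_speed=0.06); info()
p=sl(0,0.30); r.move_linear(gp(*p,0.055),down(SLX),max_speed=0.1)
r.move_linear(gp(*p,0.029),down(SLX),max_speed=0.08); r.pause(.3); info("pre")
c=eyes.camera("scene"); crop("d_scene",c["pixels"],230,120,430,320,3)
ct=eyes.camera("top"); crop("d_top",ct["pixels"],170,130,350,250,4)
t=sl(0,0.11); print("expected tip", t, proj_fixed(c,[*t,.026]),proj_fixed(ct,[*t,.026]))
pickle.dump((c,ct),open("pics/d.pkl","wb"))
E
```

```text
t 9.1 ee [0.5445 0.335  0.2096] F [ 0.   0.9 -2.3] grip 0.321 q [ -6.  40. -38.  99.  30.  52.   3.]
 t 10.2 ee [0.5796 0.3351 0.2098] F [-0.2  0.6 -1.9] grip 0.323 q [-15.  39. -26.  94.  20.  51. -44.]
pre t 11.8 ee [0.6223 0.2835 0.1845] F [-0.7 -0.5 -1.7] grip 0.318 q [-10.  42. -24.  93.  21.  50. -39.]
expected tip [0.6338 0.0938] [[312.0865 217.5423]] [[247.2891 200.3386]]
```

View pics/d_scene.png

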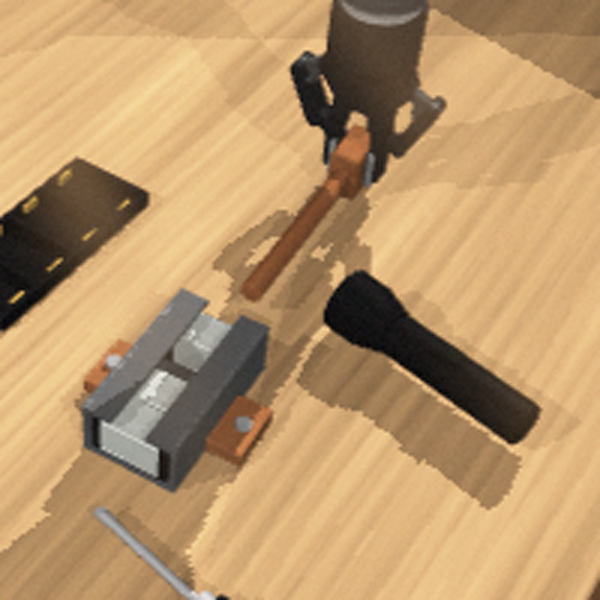

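View pics/d_top.png

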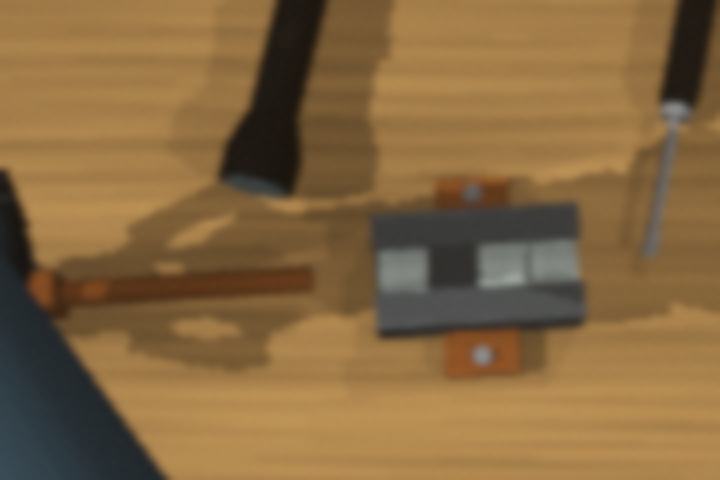

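Tip is where expected (top (248.5,199.5) vs predicted (247.3,200.3)). In the sleeve frame the screwdriver tip is at y≈-0.116. I'll push the first cell to about y=-0.087 only.

```bash
python3 - <<'E'
from h import *
from m1 import g
P=g("w_sl",285,85,3.5,[(245,440),(245,348),(245,152),(245,60)],.035)[:,:2]
print("\ncell edges sleeve y",(P-SL)@u(SLY))
def push(tip,v):
    p=sl(0,tip+0.191); r.move_linear(gp(*p,0.029),down(SLX),max_speed=v); return info("tip %.3f"%tip)
push(0.075,0.06); push(0.03,0.05); push(0.0,0.04); push(-0.004,0.02); r.pause(.3); info()
c=eyes.camera("scene"); crop("e_scene",c["pixels"],230,120,430,320,3)
ct=eyes.camera("top"); crop("e_top",ct["pixels"],170,130,350,250,4)
E
```

```text
sleeve [[ 0.5995  0.0493]
 [ 0.6741  0.0541]
 [ 0.6824 -0.081 ]
 [ 0.6073 -0.0858]
 [ 0.6223  0.0487]
 [ 0.6307 -0.0849]
 [ 0.65    0.0524]
 [ 0.6584 -0.0826]]
(np.float64(93.3049029359694), np.float64(0.13526539660523376)) (np.float64(93.49797955351335), np.float64(0.13532384044370993)) (np.float64(93.62488297140425), np.float64(0.1337884930714083)) (np.float64(93.57193580792634), np.float64(0.13521222767665472)) w (np.float64(3.70406080809591), np.float64(0.07472597721690745)) (np.float64(3.6576863864976117), np.float64(0.07518160546114513))
ctr [ 0.6408 -0.0158  0.046 ] [ 0.6404 -0.0166  0.046 ]
sd tip [[ 0.6564 -0.1331  0.004 ]]
ch [[ 0.4141  0.1575]
 [ 0.4934  0.1545]
 [ 0.4897 -0.0322]
 [ 0.4103 -0.0311]] [0.4519 0.0622 0.014 ]
(np.float64(-2.1266932719602405), np.float64(0.07945388966788657)) (np.float64(-0.8032858840852606), np.float64(0.07940725076309306)) (np.float64(88.84610945340687), np.float64(0.18860378604891925)) (np.float64(88.83485894510832), np.float64(0.1867689315433236))
contacts [[ 0.4199  0.1321]
 [ 0.4848  0.1306]
 [ 0.4183  0.0859]
 [ 0.4835  0.0841]
 [ 0.417
[... 1048 characters left out ...]
t64(0.04320376003710814)) (np.float64(-101.42371270128187), np.float64(0.024769922904392755))

cell edges sleeve y [-0.0653 -0.0324  0.0336  0.0636]
tip 0.075 t 12.6 ee [0.6241 0.2495 0.1841] F [-0.3  0.2 -1.4] grip 0.319 q [ -7.  41. -24.  94.  21.  49. -37.]
tip 0.030 t 13.7 ee [0.6269 0.2044 0.184 ] F [-0.4 -0.2 -1.8] grip 0.322 q [ -3.  40. -24.  96.  21.  48. -33.]
tip 0.000 t 14.6 ee [0.6289 0.1733 0.1837] F [ 0.5  0.  -1.7] grip 0.321 q [ -1.  39. -24.  97.  21.  48. -31.]
tip -0.004 t 14.9 ee [0.6289 0.171  0.1841] F [-0.4  1.8 -1.8] grip 0.324 q [ -0.  39. -24.  98.  21.  48. -30.]
 t 15.2 ee [0.6289 0.171  0.184 ] F [-0.3  1.7 -2.4] grip 0.325 q [ -0.  39. -24.  98.  21.  48. -30.]
```

View pics/e_scene.png

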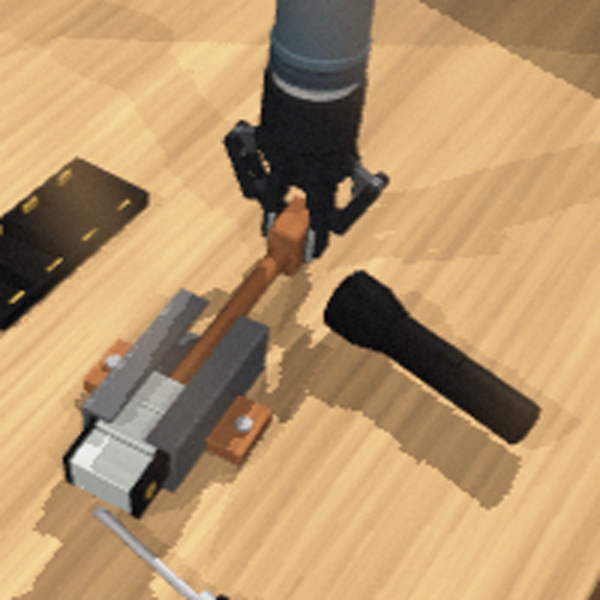

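View pics/e_top.png

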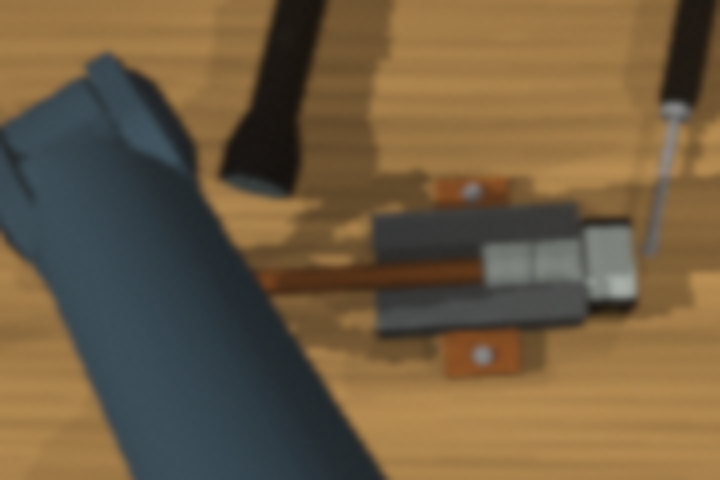

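```bash
sed -i 's/^np.set_print.*$//' m1.py; python3 - <<'E'
from h import *
ct=eyes.camera("top");c=eyes.camera("scene")
uv=(np.array([(635,222),(636,308)])+.5)/4-.5+[170,130]
for z in (.032,.035):
  P=plane(*ray_fixed(ct,uv),z)[:,:2]; print(z,(P-SL)@np.c_[u(SLX),u(SLY)],P)
crop("e2",c["pixels"],245,240,295,300,10)
E
```

```text
0.032 [[ 0.0273 -0.1052]
 [-0.0299 -0.1016]] [[ 0.6744 -0.1193]
 [ 0.617  -0.1192]]
0.035 [[ 0.0267 -0.1048]
 [-0.0304 -0.1012]] [[ 0.6737 -0.1189]
 [ 0.6165 -0.1189]]
```

View pics/e2.png

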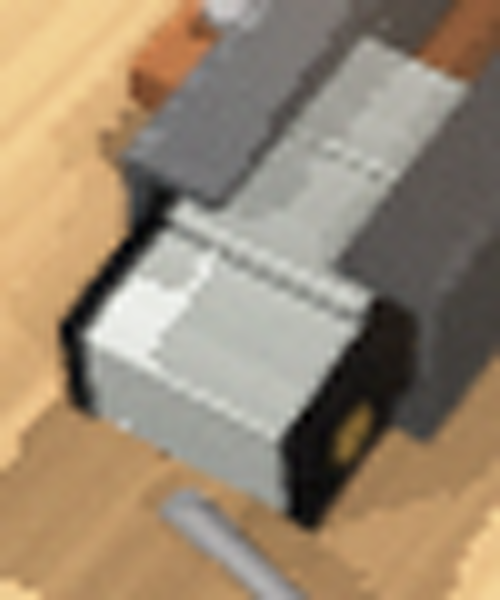

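Cell A has dropped flat outside, centre at about (-0.001,-0.087) in the sleeve frame, 12 mm short of the screwdriver. I'll leave the stick in the sleeve and fetch the cell.

```bash
python3 - <<'E'
from h import *
p=sl(0,-0.004+0.191)
r.move_linear(gp(*p,0.0255),down(SLX),max_speed=0.03); info("low")
hand.move_gripper(0.6); info("open")
r.move_linear(gp(*p,0.14),down(SLX),max_speed=0.15)
q=sl(-0.001,-0.087); r.move_ptp(gp(*q,0.14),down(SLX-1)); hand.move_gripper(1.0); r.pause(.2); info("over")
st,c=shot("f_w"); print(proj_wrist(c,st,[[*(q+a*.03*u(SLX-1)+b*.016*u(SLY-1)),.032] for a,b in [(1,1),(1,-1),(-1,-1),(-1,1)]]))
E
```

```text
low t 15.7 ee [0.6292 0.1708 0.1805] F [ 0.7  2.1 -1.3] grip 0.321 q [ -0.  40. -24.  98.  21.  47. -30.]
open t 16.0 ee [0.6293 0.1698 0.1806] F [ 0.9 -0.1 -1. ] grip 0.603 q [ -0.  40. -24.  98.  21.  47. -30.]
over t 18.7 ee [ 0.645 -0.103  0.295] F [-0.3 -0.  -0.4] grip 0.996 q [ 24.  31. -24.  95.  14.  57.  -3.]
[[323.2914 188.1521]
 [321.6295 227.8762]
 [244.4526 227.8569]
 [242.8504 188.1249]]
```

View pics/f_w.png

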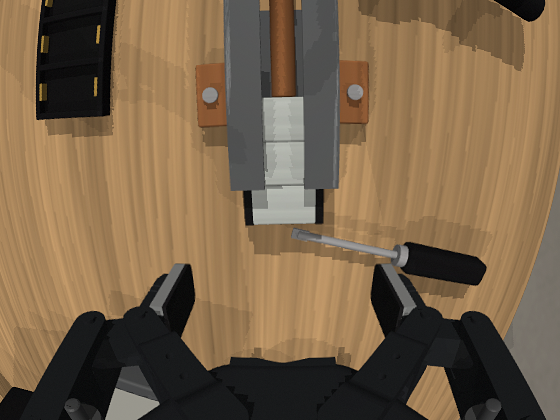

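```bash
python3 - <<'E'
from h import *
st,c=pickle.load(open("pics/f_w.pkl","rb"))
crop("f_wz",c["pixels"],220,165,350,260,6)
E
```

```text
(no output)
```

View pics/f_wz.png

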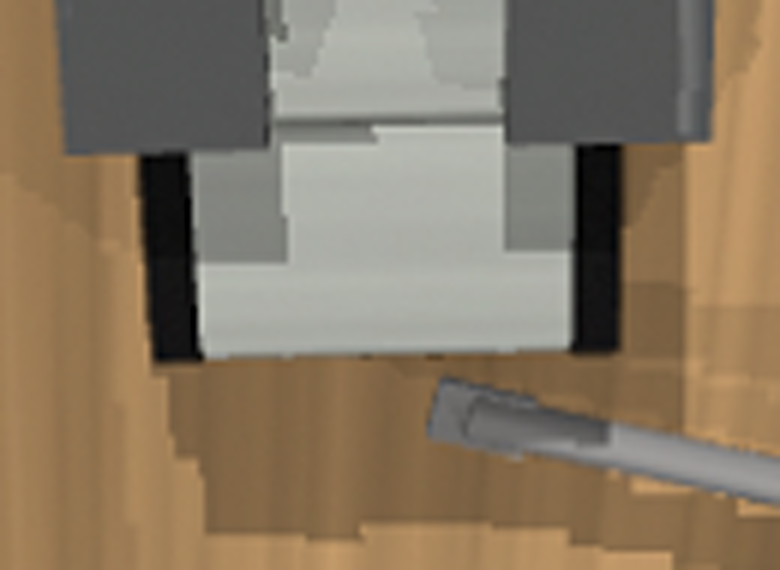

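```bash
python3 - <<'E'
from h import *
st,c=pickle.load(open("pics/f_w.pkl","rb"))
def f(pts,z):
    uv=(np.array(pts,float)+.5)/6-.5+[220,165]; P=plane(*ray_wrist(c,st,uv),z)[:,:2]; return (P-SL)@np.c_[u(SLX),u(SLY)]
print("roof end",f([(68,153),(268,149),(505,142),(710,138)],.046))
print("cell front",f([(153,360),(620,352)],.032)); print("joint",f([(280,122),(500,120)],.032))
print("sd",f([(435,405)],.006))
E
```

```text
roof end [[-0.0374 -0.0679]
 [-0.0138 -0.0679]
 [ 0.0138 -0.0675]
 [ 0.0379 -0.0673]]
cell front [[-0.0306 -0.0997]
 [ 0.0296 -0.0997]]
joint [[-0.0131 -0.0684]
 [ 0.014  -0.0686]]
sd [[ 0.0063 -0.1178]]
```

Wrist view at 2x the resolution puts cell A's centre at y=-0.084, with its rear flush with the roof end. I'll grip it, draw it 7 mm clear (still 11 mm from the screwdriver), then lift.

```bash
cat >> h.py <<'E'
def pick(x,y,pull,yaw=0):
    q=sl(x,y); a=down(SLX+yaw)
    r.move_linear(gp(*q,0.06),a,max_speed=0.15); r.move_linear(gp(*q,0.029),a,max_speed=0.06); r.pause(.15); info("at cell")
    hand.move_gripper(0.3,60); info("gripped")
    if pull: q=sl(x,y-pull); r.move_linear(gp(*q,0.029),a,max_speed=0.04); info("pulled")
    r.move_linear(gp(*q,0.075),a,max_speed=0.08); r.pause(.1); return info("lifted")
def carry(bay,off=0.0,z=0.095):
    b=ch(0,bay)-off*u(CHY); r.move_linear(gp(*b,z),down(CHX),max_speed=0.15); r.pause(.3); return b,info("over bay")
E
python3 - <<'E'
from h import *
pick(-0.0005,-0.085,0.007)
st,c=shot("g_lift")
b,_=carry(-0.069,0.001)
st,c=shot("g_bay")
E
```

```text
at cell t 20.2 ee [ 0.6457 -0.1009  0.1845] F [0.4 0.2 1.2] grip 0.999 q [ 22.  39. -22.  97.  18.  47.  -5.]
gripped t 20.6 ee [ 0.6459 -0.1009  0.1848] F [0.7 0.4 2.1] grip 0.688 q [ 22.  39. -22.  97.  18.  47.  -5.]
pulled t 20.9 ee [ 0.6464 -0.1073  0.1848] F [-0.3  2.5  5.3] grip 0.685 q [ 22.  39. -22.  97.  18.  47.  -4.]
lifted t 21.7 ee [ 0.6453 -0.1079  0.2293] F [ 0.2 -0.  -0.7] grip 0.687 q [ 23.  36. -23.  97.  17.  51.  -3.]
over bay t 23.7 ee [ 0.4493 -0.0079  0.2499] F [ 0.8  0.3 -1.5] grip 0.687 q [ 22.  15. -28. 124.  11.  43. -15.]
```

View pics/g_lift.png

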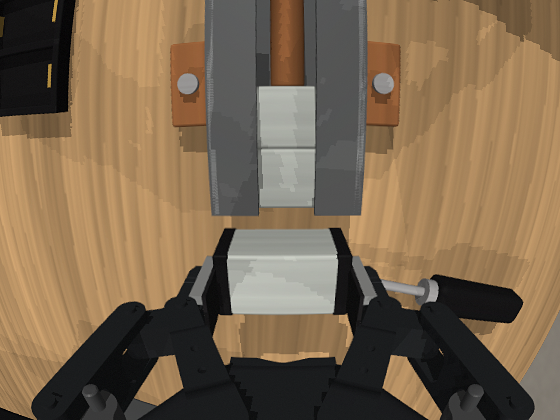

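View pics/g_bay.png

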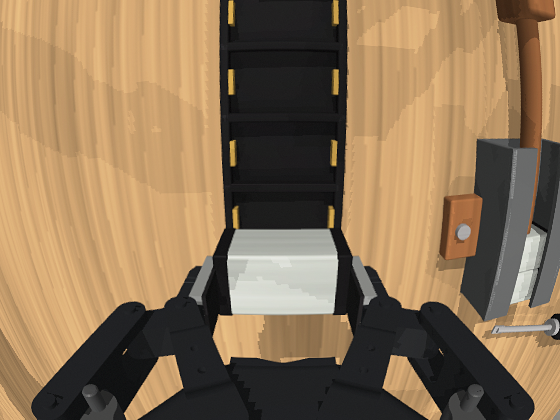

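```bash
python3 - <<'E'
from h import *
st,c=pickle.load(open("pics/g_bay.pkl","rb"))
p,R=st["ee_pos"],st["ee_rot"]
pr=lambda P: proj_wrist(c,st,(np.array(P)@R.T)+p)
for off in (0.001,): print("top",pr([[off+.016,-.03,.152],[off+.016,.03,.152],[off-.016,.03,.152],[off-.016,-.03,.152]]),"bot",pr([[off+.016,-.03,.184],[off+.016,.03,.184]]))
b=ch(0,-0.069)
print("bay rim +y inner edge px",proj_wrist(c,st,[[*ch(x,-.046),.014] for x in (-.034,.034)]))
E
```

```text
top [[212.9963 255.8294]
 [353.5767 255.8675]
 [346.7401 315.262 ]
 [219.6376 315.2512]] bot [[225.0801 227.3981]
 [341.2868 227.4452]]
bay rim +y inner edge px [[231.291  187.4784]
 [334.202  187.4979]]
```

The cell in the grip and the divider row match prediction within 3 px. I'll lower and place it.

```bash
cat >> h.py <<'E'
def place(b,z=0.0355):
    r.move_linear(gp(*b,0.06),down(CHX),max_speed=0.1); r.move_linear(gp(*b,z),down(CHX),max_speed=0.04); r.pause(.15); s=info("placed"); return s
def release(b):
    hand.move_gripper(1.0); info("open"); r.move_linear(gp(*b,0.12),down(CHX),max_speed=0.12)
E
python3 - <<'E'
from h import *
b=ch(0,-.069)-.001*u(CHY)
place(b); release(b); r.pause(.2)
shot("g_done")
E
```

```text
placed t 25.2 ee [ 0.4488 -0.0077  0.1907] F [-2.9 -0.7  6.5] grip 0.683 q [ 19.  22. -25. 125.  16.  36. -19.]
open t 25.6 ee [ 0.4492 -0.0078  0.1904] F [ 0.2 -0.9 -0.8] grip 1.001 q [ 19.  22. -25. 125.  16.  36. -19.]
```

View pics/g_done.png

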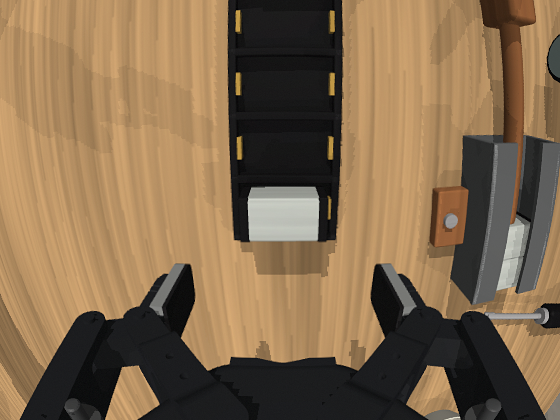

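```bash
python3 - <<'E'
from h import *
st,c=pickle.load(open("pics/g_done.pkl","rb"))
crop("g_dz",c["pixels"],225,170,350,255,6)
def f(pts,z):
    P=plane(*ray_wrist(c,st,pts),z)[:,:2]; return (P-CH)@np.c_[u(CHX),u(CHY)]
print("silver top corners",f([(248,198),(319,198),(318,240),(249,241)],.038))
print("gold",f([(330,207),(329,148),(330,84),(240,148),(239,84)],.012))
E
```

```text
silver top corners [[-0.0243 -0.0532]
 [ 0.023  -0.0532]
 [ 0.0235 -0.0838]
 [-0.0247 -0.0846]]
gold [[ 0.0346 -0.0683]
 [ 0.0322 -0.0234]
 [ 0.0319  0.0228]
 [-0.032  -0.0235]
 [-0.0319  0.0227]]
```

View pics/g_dz.png

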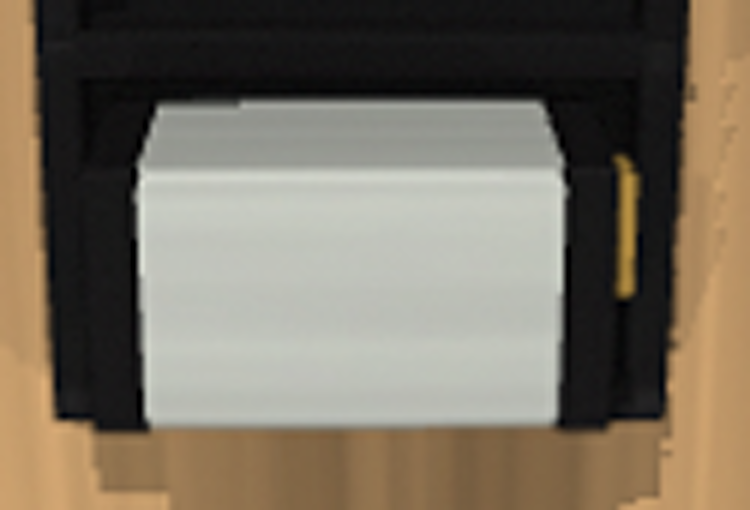

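Cell A sits at charger (-0.0006,-0.069), flat in its bay. Back to the stick.

```bash
python3 - <<'E'
from h import *
p=sl(0,0.187); hand.move_gripper(0.6)
r.move_ptp(gp(*p,0.14),down(SLX)); r.pause(.25); info()
st,c=shot("i_w"); print(proj_wrist(c,st,[[*(p+a*.025*u(SLY)+b*.014*u(SLX)),.044] for a,b in [(1,1),(1,-1),(-1,-1),(-1,1)]]))
E
```

```text
t 28.3 ee [0.6287 0.169  0.295 ] F [-0.9 -0.3  0.5] grip 0.601 q [  6.  32. -33.  95.  20.  59. -30.]
[[303.7274 177.7299]
 [263.6321 177.7759]
 [265.0072 242.9284]
 [302.4011 242.8765]]
```

View pics/i_w.png

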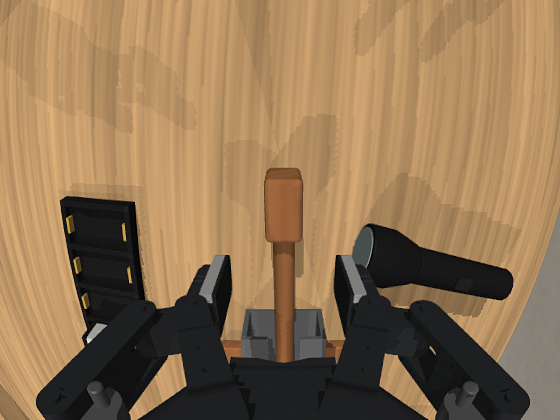

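The handle is where I left it (cols 265–302, rows ~177–242). I'll push cell B out.

```bash
cat >> h.py <<'E'
def regrip(tip):
    p=sl(0,tip+0.191); r.move_linear(gp(*p,0.0255),down(SLX),max_speed=0.1); r.pause(.15); hand.move_gripper(0.0,70); info("regrip")
    r.move_linear(gp(*p,0.029),down(SLX),max_speed=0.03)
def push(tip,v):
    p=sl(0,tip+0.191); r.move_linear(gp(*p,0.029),down(SLX),max_speed=v); r.pause(.2); return info("tip %.3f"%tip)
def letgo(tip):
    p=sl(0,tip+0.191); r.move_linear(gp(*p,0.0255),down(SLX),max_speed=0.03); hand.move_gripper(0.6); r.move_linear(gp(*p,0.14),down(SLX),max_speed=0.15); info("let go")
def lookcell(n,y):
    q=sl(0,y); r.move_ptp(gp(*q,0.14),down(SLX)); hand.move_gripper(1.0); r.pause(.2); st,c=shot(n); crop(n+"z",c["pixels"],220,165,350,260,6); return st,c
E
python3 - <<'E'
from h import *
regrip(-0.004); push(-0.041,0.035); letgo(-0.041); lookcell("j_w",-0.089)
E
```

```text
regrip t 30.2 ee [0.6293 0.1709 0.1811] F [-0.3 -0.4  3. ] grip 0.321 q [  3.  41. -29.  97.  25.  48. -33.]
tip -0.041 t 31.8 ee [0.6313 0.1336 0.184 ] F [-0.4  0.1 -0.9] grip 0.320 q [  7.  40. -29.  98.  25.  48. -30.]
let go t 33.4 ee [0.6308 0.1334 0.2939] F [-0.4  0.3 -1.5] grip 0.598 q [  9.  32. -33.  96.  20.  58. -26.]
```

View pics/j_wz.png

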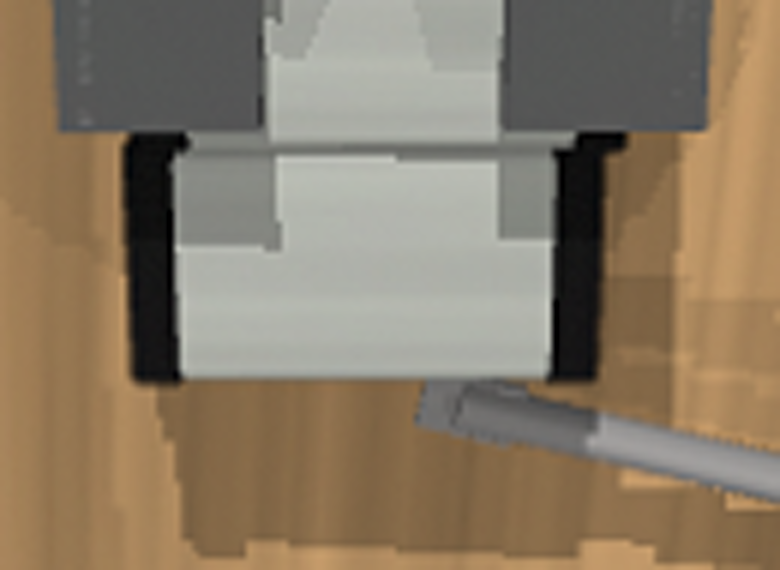

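```bash
cat >> h.py <<'E'
def slf(n,pts,z,k=6,u0=220,v0=165):
    st,c=pickle.load(open(f"pics/{n}.pkl","rb"))
    uv=(np.array(pts,float)+.5)/k-.5+[u0,v0]; P=plane(*ray_wrist(c,st,uv),z)[:,:2]; return (P-SL)@np.c_[u(SLX),u(SLY)]
E
python3 - <<'E'
from h import *
print("roof",slf("j_w",[(60,131),(705,129)],.046)); print("cell",slf("j_w",[(125,145),(605,152),(598,381),(135,382)],.032)); print("sd",slf("j_w",[(420,405)],.006))
E
```

```text
roof [[-0.0376 -0.0678]
 [ 0.0379 -0.0675]]
cell [[-0.0319 -0.0734]
 [ 0.0279 -0.0743]
 [ 0.0281 -0.1051]
 [-0.0319 -0.1053]]
sd [[ 0.0057 -0.1196]]
```

Cell B at (-0.002,-0.0895), 5 mm clear of the roof; screwdriver untouched (13 mm gap). I'll load it in bay -23.

```bash
python3 - <<'E'
from h import *
pick(-0.0019,-0.0895,0.003)
b,_=carry(-0.023)
shot("k_bay")
E
```

```text
at cell t 36.5 ee [ 0.6446 -0.1054  0.1845] F [0.3 0.  0.7] grip 0.998 q [ 26.  40. -27.  97.  23.  48.  -7.]
gripped t 36.9 ee [ 0.6448 -0.1054  0.1849] F [ 0.6 -0.3  2.1] grip 0.690 q [ 26.  40. -27.  97.  23.  48.  -7.]
pulled t 37.1 ee [ 0.645  -0.1075  0.1848] F [-0.1  2.3  5.2] grip 0.687 q [ 26.  40. -27.  97.  23.  48.  -7.]
lifted t 38.0 ee [ 0.644  -0.1085  0.2293] F [-0.1 -0.5 -0.8] grip 0.685 q [ 28.  37. -29.  97.  21.  52.  -6.]
over bay t 40.0 ee [0.4504 0.039  0.2499] F [-0.2  0.3 -2. ] grip 0.686 q [ 22.  17. -35. 124.  14.  43. -24.]
```

View pics/k_bay.png

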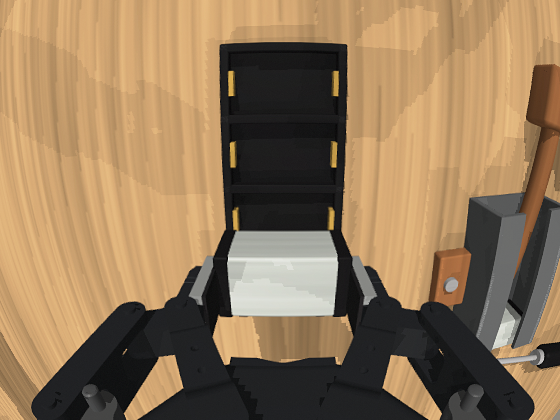

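Held squarely (top face rows 257–316, cols 213–352), aligned over the bay. I'll place it.

```bash
python3 - <<'E'
from h import *
b=ch(0,-.023); place(b); release(b); r.pause(.2); shot("k_done")
p=sl(0,0.150); hand.move_gripper(0.6)
r.move_ptp(gp(*p,0.14),down(SLX)); r.pause(.25); info()
st,c=shot("l_w"); print(proj_wrist(c,st,[[*(p+a*.025*u(SLY)+b*.014*u(SLX)),.044] for a,b in [(1,1),(1,-1),(-1,-1),(-1,1)]]))
E
```

```text
placed t 41.5 ee [0.4499 0.0392 0.1907] F [-2.8 -0.6  6.3] grip 0.687 q [ 19.  23. -32. 125.  21.  37. -29.]
open t 41.9 ee [0.4502 0.0392 0.1904] F [ 0.4 -0.4  0.7] grip 1.004 q [ 19.  23. -32. 125.  21.  37. -29.]
 t 44.5 ee [0.6305 0.1327 0.295 ] F [-0.3  0.2  0.3] grip 0.602 q [ 12.  33. -37.  96.  22.  59. -28.]
[[304.5851 178.6293]
 [264.5145 178.6252]
 [265.7645 243.6778]
 [303.1249 243.6604]]
```

View pics/k_done.png

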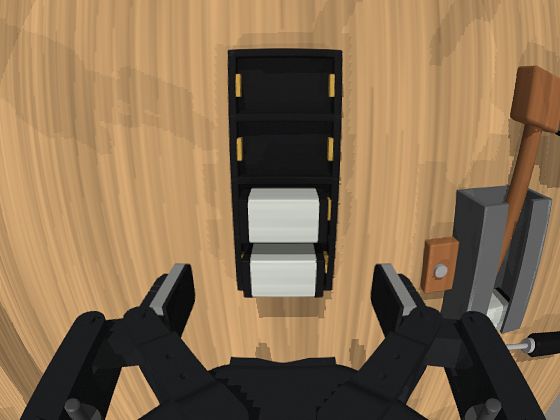

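View pics/l_w.png

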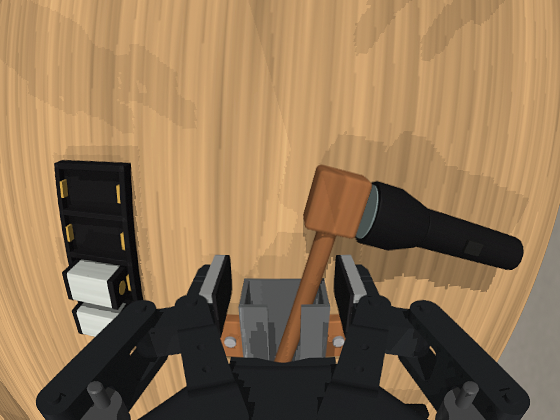

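The stick has been knocked: its handle now leans over near the torch (corners ~(318,167),(371,185),(357,237),(304,218)) and its top face looks wider. Perhaps it rolled onto its side. Checking.

```bash
python3 - <<'E'
from h import *
st,c=pickle.load(open("pics/l_w.pkl","rb"))
crop("l_wz",c["pixels"],230,150,390,300,4)
cs=eyes.camera("scene"); crop("l_sc",cs["pixels"],230,120,430,320,4)
ct=eyes.camera("top"); crop("l_top",ct["pixels"],210,130,350,250,5)
for z in (.028,.044):
    P=plane(*ray_wrist(c,st,[(318,167),(371,185),(357,237),(304,218)]),z); print(z,[np.linalg.norm(P[i]-P[(i+1)%4]).round(4) for i in range(4)],P.mean(0))
E
```

```text
0.028 [np.float64(0.044), np.float64(0.0443), np.float64(0.0467), np.float64(0.0417)] [0.6726 0.1385 0.028 ]
0.044 [np.float64(0.041), np.float64(0.0413), np.float64(0.0435), np.float64(0.0388)] [0.6694 0.1435 0.044 ]
```

View pics/l_wz.png

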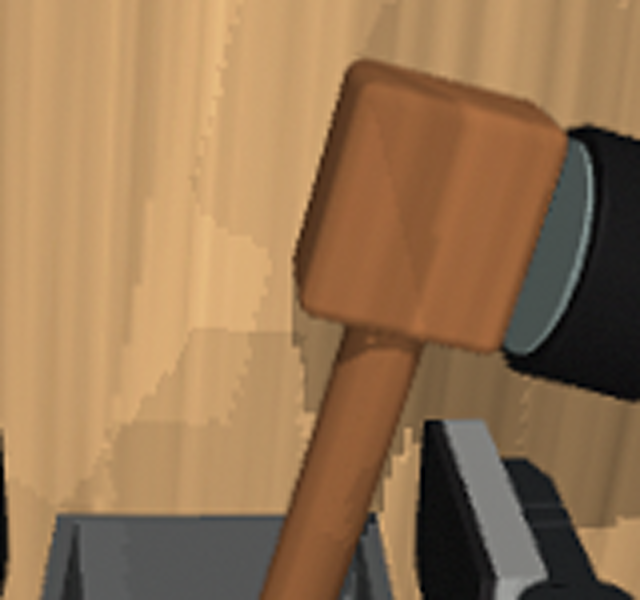

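View pics/l_sc.png

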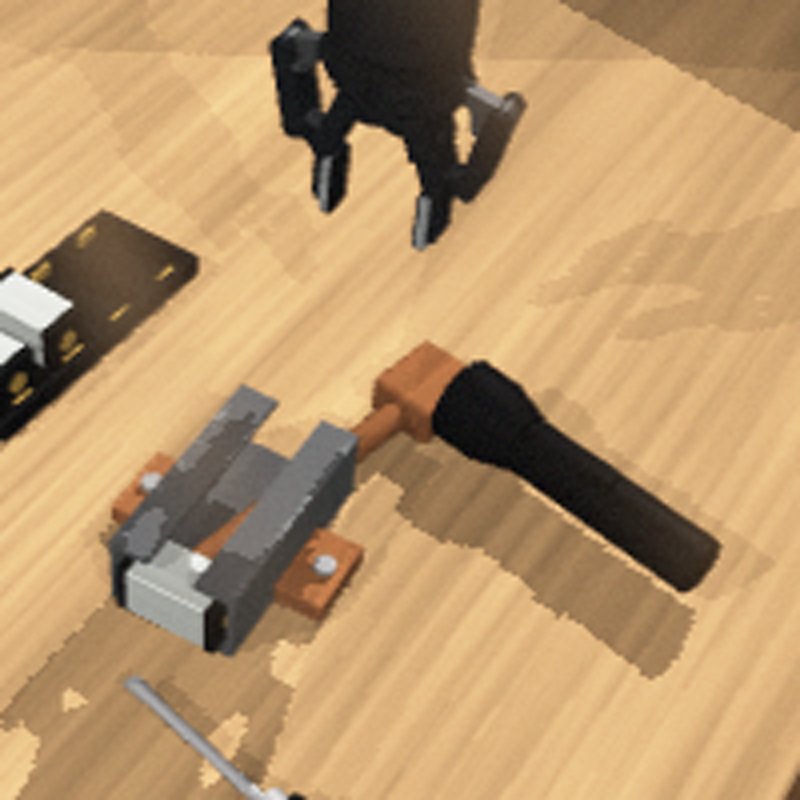

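View pics/l_top.png

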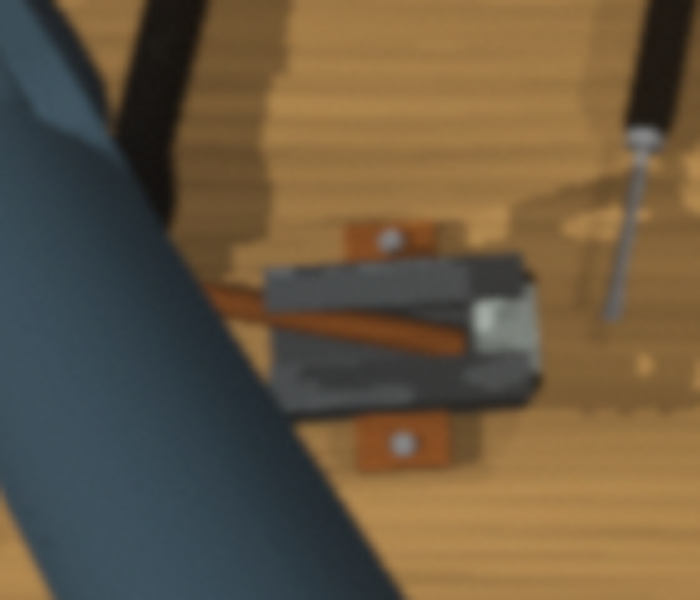

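The handle has rolled onto its side (44 mm face up, at z≈28 mm by the sizes) and rests against the torch lens, so a finger won't fit there. The bare rod between handle and sleeve is free. I'll grip it there and swing the handle off the torch and back in line with the sleeve.

```bash
python3 - <<'E'
from h import *
k=dict(k=4,u0=230,v0=150)
R=slf("l_w",[(382,345),(303,600)],.014,**k); print("rod pts sl",R); d=R[0]-R[1]; print("rod dir vs sleeve y deg",np.degrees(np.arctan2(-d[0],d[1])))
print("edge near handle",slf("l_w",[(345,335),(420,345)],.014,**k)); 
print("torch corners sl",slf("l_w",[(505,352),(592,170),(570,135),(640,400)],.02,**k))
ct=eyes.camera("top"); P=plane(*ray_fixed(ct,[(210+465/5,130+343/5)]),.014)[:,:2]; print("tip top",(P-SL)@np.c_[u(SLX),u(SLY)])
E
```

```text
rod pts sl [[0.0346 0.1179]
 [0.0198 0.0526]]
rod dir vs sleeve y deg -12.779526009270477
edge near handle [[0.0266 0.1203]
 [0.0428 0.1179]]
torch corners sl [[0.06   0.1187]
 [0.0752 0.1584]
 [0.0699 0.1657]
 [0.0917 0.1065]]
tip top [[-0.0015 -0.0373]]
```

```bash
python3 - <<'E'
from h import *
g=sl(0.029,0.093); a=SLX-12.9
hand.move_gripper(0.45)
r.move_linear(gp(*g,0.12),down(a),max_speed=0.1); r.pause(.2); info("above")
st,c=shot("m_w0")
r.move_linear(gp(*g,0.021),down(a),max_speed=0.07); r.pause(.15); info("at rod")
hand.move_gripper(0.0,60); info("grip")
g2=sl(0,0.097)
r.move_linear(gp(*g2,0.0215),down(SLX),max_speed=0.02); r.pause(.2); info("aligned")
c=eyes.camera("scene"); crop("m_sc",c["pixels"],230,120,430,320,4)
E
```

```text
above t 46.0 ee [0.6635 0.0799 0.2754] F [-0.3  1.1 -0.4] grip 0.450 q [ 14.  35. -33.  93.  22.  58. -35.]
at rod t 47.8 ee [0.664  0.0786 0.1765] F [ 0.1  0.4 -0.3] grip 0.446 q [ 11.  43. -29.  95.  26.  49. -38.]
grip t 48.1 ee [0.6639 0.0786 0.1764] F [-1.3  0.5  1.5] grip 0.186 q [ 11.  43. -29.  95.  26.  49. -38.]
aligned t 49.9 ee [0.6345 0.0808 0.1764] F [ 0.8 -0.8  1.1] grip 0.184 q [ 14.  41. -32.  99.  28.  48. -28.]
```

View pics/m_sc.png

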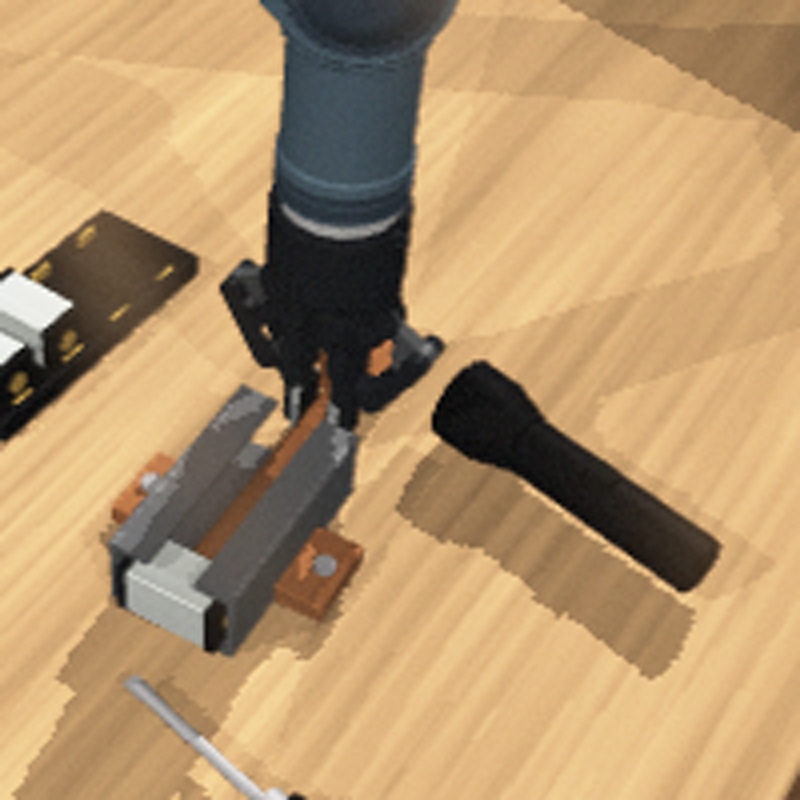

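Aligned, with the torch free of it. I'll release the rod and regrip on the handle (44 mm across now).

```bash
python3 - <<'E'
from h import *
g2=sl(0,0.097); hand.move_gripper(0.45)
r.move_linear(gp(*g2,0.13),down(SLX),max_speed=0.15)
hand.move_gripper(0.7); p=sl(0,0.153)
r.move_linear(gp(*p,0.14),down(SLX),max_speed=0.1); r.pause(.25); info()
st,c=shot("n_w"); print(proj_wrist(c,st,[[*(p+a*.025*u(SLY)+b*.022*u(SLX)),.028] for a,b in [(1,1),(1,-1),(-1,-1),(-1,1)]]))
E
```

```text
t 52.5 ee [0.6313 0.1355 0.2947] F [0.1 0.2 0.3] grip 0.701 q [ 12.  33. -37.  96.  23.  59. -29.]
[[312.4498 173.521 ]
 [253.5076 173.5855]
 [255.3644 235.1495]
 [310.7124 235.0918]]
```

View pics/n_w.png

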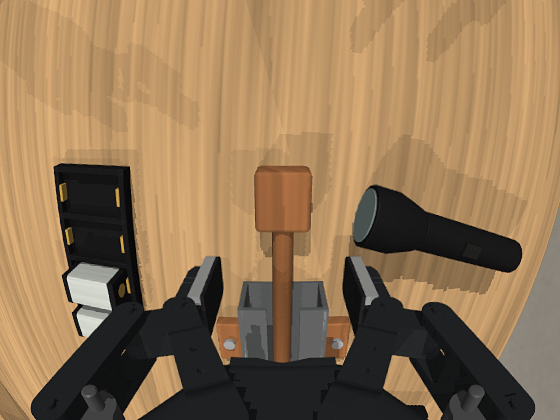

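Handle is flat on its side at y≈0.1555 in the sleeve frame, in line with it. I'll push the last cell out.

```bash
python3 - <<'E'
from h import *
p=sl(0,0.1555)
r.move_linear(gp(*p,0.0225),down(SLX),max_speed=0.1); r.pause(.15); hand.move_gripper(0.2,70); info("grip")
r.move_linear(gp(*p,0.0255),down(SLX),max_speed=0.03); info()
e=sl(0,0.1175); r.move_linear(gp(*e,0.0255),down(SLX),max_speed=0.03); r.pause(.4); info("pushed")
c=eyes.camera("scene"); crop("o_sc",c["pixels"],230,120,430,320,4)
ct=eyes.camera("top"); crop("o_top",ct["pixels"],210,130,350,250,5)
E
```

```text
grip t 54.3 ee [0.6315 0.1394 0.1784] F [-0.  -0.5  3.5] grip 0.499 q [  9.  42. -33.  98.  29.  49. -33.]
 t 54.5 ee [0.6305 0.139  0.18  ] F [ 0.4  0.2 -1.9] grip 0.497 q [  9.  41. -33.  98.  28.  49. -33.]
pushed t 56.4 ee [0.6333 0.1013 0.1805] F [ 0.1 -0.6 -0.9] grip 0.495 q [ 12.  41. -33.  99.  28.  49. -30.]
```

View pics/o_sc.png

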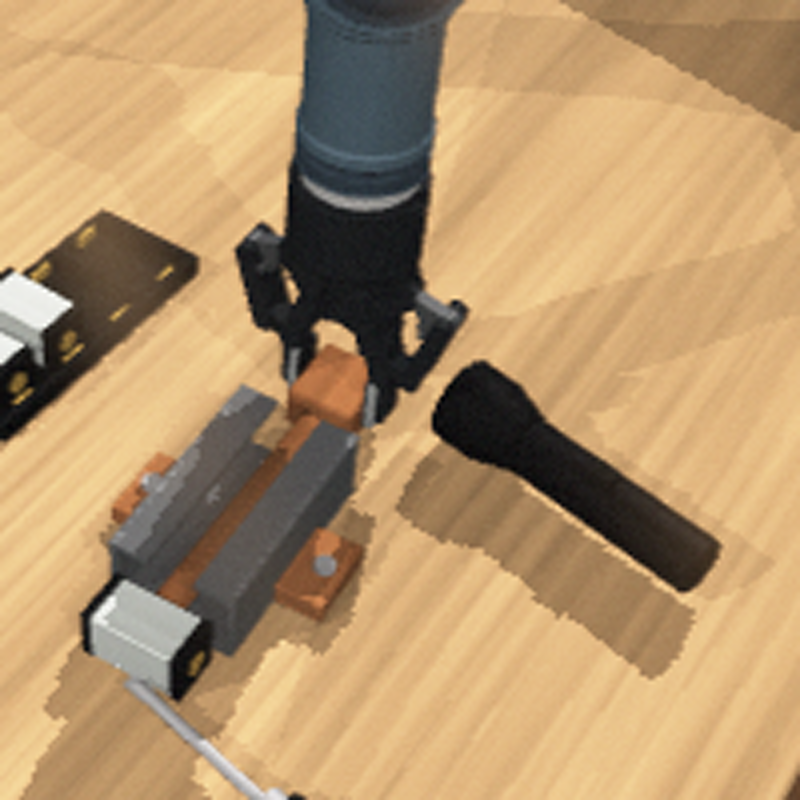

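View pics/o_top.png

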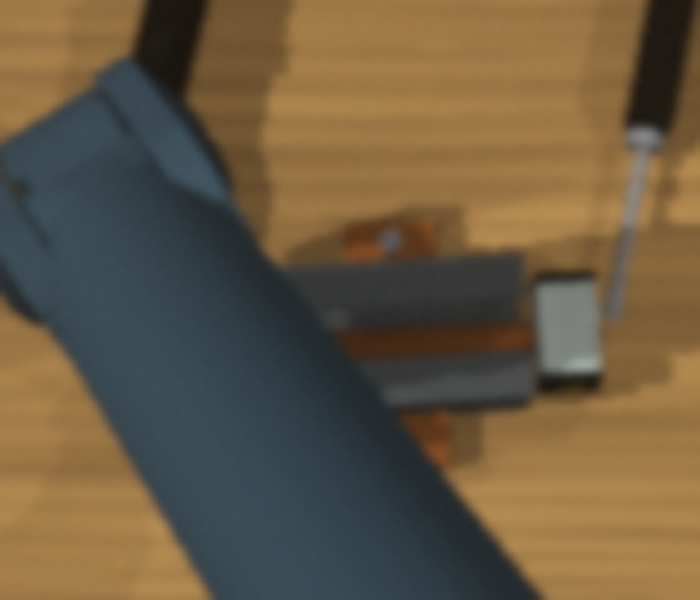

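All three are out, and the screwdriver hasn't been touched (~14 mm gap). I'll withdraw the stick and lay it back at its start.

```bash
python3 - <<'E'
from h import *
p=sl(0,0.30); r.move_linear(gp(*p,0.0265),down(SLX),max_speed=0.1); info("out")
r.move_linear(gp(0.58,0.335,0.04),down(SLX),max_speed=0.1); info()
r.move_linear(gp(0.545,0.335,0.04),down(60),max_speed=0.06)
r.move_linear(gp(0.4954,0.3224,0.035),down(102),max_speed=0.1); r.pause(.2); info("home")
r.move_linear(gp(0.4954,0.3224,0.0235),down(102),max_speed=0.04); info("low")
hand.move_gripper(1.0)
r.move_linear(gp(0.4954,0.3224,0.16),down(102),max_speed=0.15); r.pause(.2); info(); shot("p_w")
c=eyes.camera("scene"); crop("p_sc",c["pixels"],190,100,430,320,3)
E
```

```text
out t 58.4 ee [0.6223 0.2825 0.1814] F [ 0.3  0.1 -1.7] grip 0.498 q [ -4.  45. -33.  92.  29.  52. -44.]
 t 59.3 ee [0.5804 0.3344 0.1949] F [ 0.5  0.2 -2.2] grip 0.496 q [ -9.  42. -34.  94.  29.  52. -50.]
home t 61.5 ee [0.4959 0.3225 0.1902] F [-0.7  0.4 -1. ] grip 0.500 q [  5.  45. -55. 105.  45.  54.  32.]
low t 61.9 ee [0.4957 0.3225 0.1784] F [ 0.4  0.6 -0.7] grip 0.500 q [  5.  46. -54. 105.  46.  53.  31.]
 t 63.7 ee [0.4952 0.322  0.3138] F [-0.2  0.9 -1. ] grip 1.002 q [ 11.  37. -63. 102.  36.  64.  38.]
```

View pics/p_sc.png

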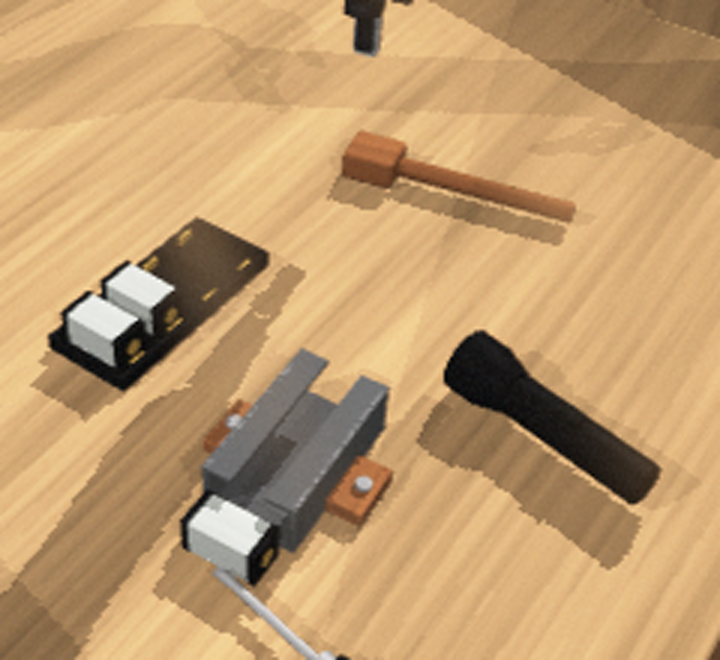

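View pics/p_w.png

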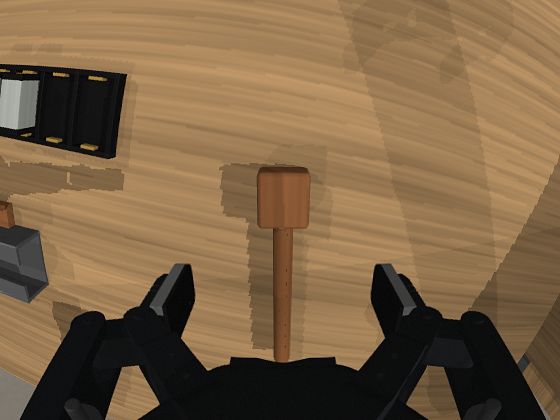

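Stick lies flat at its old place. Now the last cell.

```bash
python3 - <<'E'
from h import *
r.move_ptp(gp(0.60,0.12,0.2),down(30)); lookcell("q_w",-0.089); info()
E
```

```text
t 66.1 ee [ 0.6461 -0.1044  0.2952] F [-0.1  0.4  0.3] grip 1.001 q [ 35.  35. -40.  94.  25.  60.  -9.]
```

View pics/q_wz.png

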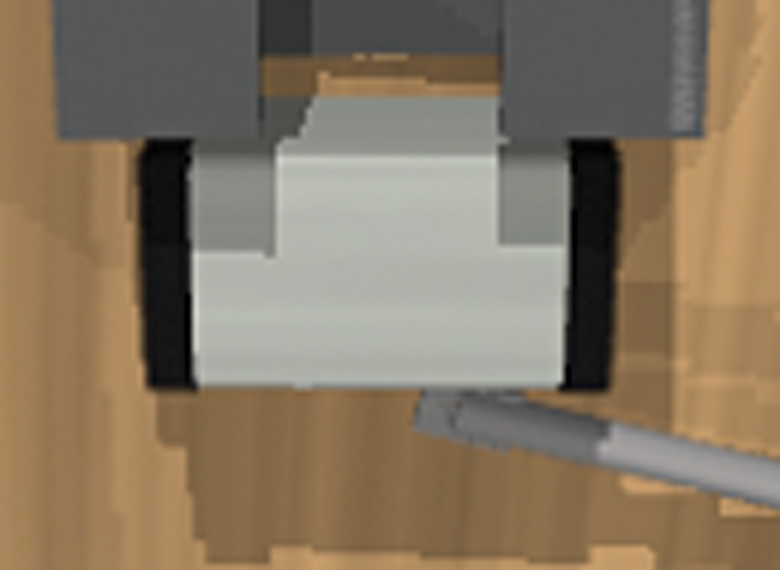

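```bash
python3 - <<'E'
from h import *
P=slf("q_w",[(140,148),(620,152),(610,386),(148,388)],.032); print("cell",P,P.mean(0)); print("sd",slf("q_w",[(420,410)],.006))
x,y=(P[2]+P[3])/2; y+=.016; print(x,y)
assert abs(y+.0895)<.006 and abs(x)<.008
pick(x,y,0.003); 
b,_=carry(0.023)
shot("q_bay")
E
```

```text
cell [[-0.0298 -0.073 ]
 [ 0.03   -0.0735]
 [ 0.03   -0.105 ]
 [-0.03   -0.1054]] [ 0.     -0.0892]
sd [[ 0.006  -0.1196]]
-1.1388973766528546e-05 -0.0891896134083545
at cell t 67.6 ee [ 0.6464 -0.105   0.1845] F [ 0.   0.1 -0.5] grip 0.999 q [ 32.  42. -35.  97.  30.  51. -12.]
gripped t 68.0 ee [ 0.6467 -0.105   0.1849] F [-0.5  0.7  2.3] grip 0.685 q [ 32.  42. -35.  97.  30.  51. -12.]
pulled t 68.2 ee [ 0.6469 -0.107   0.1849] F [-0.1  2.6  5.2] grip 0.689 q [ 32.  43. -35.  97.  30.  51. -12.]
lifted t 69.0 ee [ 0.6458 -0.1081  0.2293] F [-0.3 -0.2 -1.9] grip 0.690 q [ 34.  39. -37.  96.  28.  55. -10.]
over bay t 71.3 ee [0.4514 0.085  0.2499] F [-0.5 -0.5 -1.6] grip 0.688 q [ 26.  20. -46. 122.  20.  45. -34.]
```

View pics/q_bay.png

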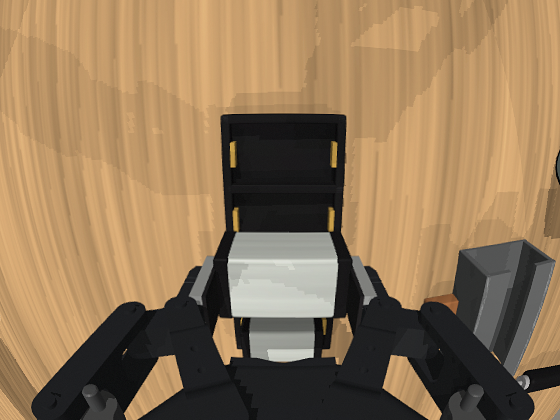

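Cell C was at y=-0.089, past the -0.083 line. It's held squarely over bay +23 (top face rows 258–317), so I'll place it and check all three.

```bash
python3 - <<'E'
from h import *
b=ch(0,.023); place(b); release(b); r.move_linear(gp(*b,0.2),down(CHX)); r.pause(.2); st,c=shot("r_done")
crop("r_dz",c["pixels"],200,80,370,300,2.7)
E
```

```text
placed t 72.8 ee [0.4509 0.0852 0.1907] F [-3.5 -0.6  6.4] grip 0.685 q [ 21.  27. -41. 124.  28.  39. -40.]
open t 73.2 ee [0.4513 0.0852 0.1904] F [ 1.  -0.1 -0.1] grip 1.005 q [ 21.  27. -41. 124.  28.  39. -40.]
```

View pics/r_dz.png

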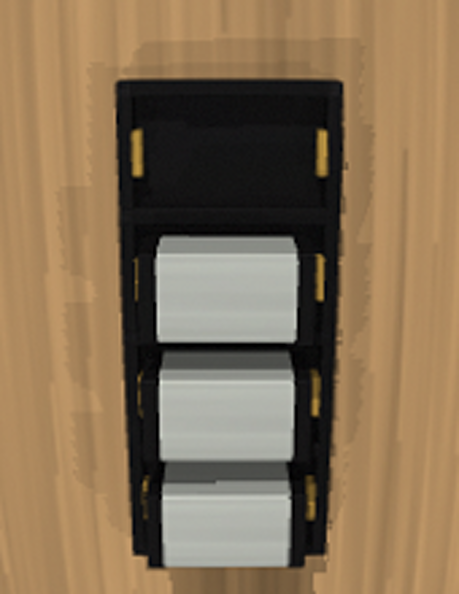

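All three cells lie in their own bays. Now the guard: I'll grip the tab by its sides, with the jaws along the box's y, and follow the hinge arc.

```bash
cat >> h.py <<'E'
BJ=BXA-90
def arc(th):
    "tab grip point world at guard angle th"
    a0=np.arctan2(.050,.136); R=np.hypot(.136,.05); a=a0+th
    p=HINGE+(-R*np.cos(a))*u(BXA); return np.array([p[0],p[1],0.047+R*np.sin(a)])
def bx(x,y):  # box frame -> world xy (hinge at x=0.065)
    return HINGE+(x-0.065)*u(BXA)+y*u(BXA+90)
E
python3 - <<'E'
from h import *
t=arc(0); print(t,arc(1.5))
for th in (0,.5,1,1.5): print(th, planner.inverse_kinematics(gp(*arc(th)),down(BJ)))
hand.move_gripper(0.65)
r.move_ptp(gp(0.42,-0.15,0.25),down(-45)); r.move_ptp(gp(t[0],t[1],0.17),down(BJ)); r.pause(.25); info()
st,c=shot("s_w"); print(proj_wrist(c,st,[[*bx(x,y),.102] for x,y in [(-.089,.013),(-.089,-.013),(-.045,-.032),(-.045,.032)]]))
E
```

```text
[ 0.4124 -0.3398  0.097 ] [ 0.5849 -0.3761  0.1862]
0 [ 60.8018  23.8179 -29.9367 112.9348  15.9284  47.2514 -79.8434]
0.5 [ 59.1674  22.4618 -30.6618 106.0568  13.7346  55.1495 -79.4009]
1 [ 53.1709  25.7266 -27.757   96.5702  13.3631  61.0082 -80.6634]
1.5 [ 45.477   31.8824 -22.4351  86.7306  12.9642  63.9612 -81.514 ]
 t 77.4 ee [ 0.4135 -0.3382  0.326 ] F [ 1.1 -0.6 -0.2] grip 0.651 q [ 63.  18. -32. 110.  11.  55. -76.]
[[264.646  254.4696]
 [303.5882 254.5731]
 [335.7027 191.2845]
 [233.2434 190.8941]]
```

View pics/s_w.png

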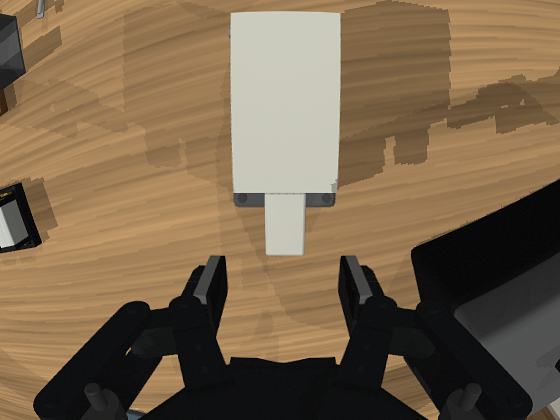

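```bash
python3 - <<'E'
from h import *
st,c=pickle.load(open("pics/w_sw.pkl","rb"))
ct=eyes.camera("top")
print("base corner",plane(*ray_wrist(c,st,[(195,215),(105,232)]),0), plane(*ray_fixed(ct,[(465,322)]),0))
for h in (.1,.15,.2,.25): print(h,plane(*ray_wrist(c,st,[(178,250)]),h)[0,:2],plane(*ray_fixed(ct,[(486,331)]),h)[0,:2])
E
```

```text
base corner [[ 0.3209 -0.4598  0.    ]
 [ 0.1623 -0.4899 -0.    ]] [[ 0.3244 -0.4681  0.    ]]
0.1 [ 0.325  -0.4667] [ 0.3153 -0.4716]
0.15 [ 0.3437 -0.4416] [ 0.3217 -0.4474]
0.2 [ 0.3625 -0.4165] [ 0.3281 -0.4232]
0.25 [ 0.3813 -0.3914] [ 0.3345 -0.399 ]
```

Toolbox corner is at (0.32,-0.46), clear of the hand. The tab is exactly where predicted (cols 265–305, end at row 255). I'll grip and lift.

```bash
python3 - <<'E'
from h import *
t=arc(0)
r.move_linear(gp(*t),down(BJ),max_speed=0.08); r.pause(.2); info("at tab")
hand.move_gripper(0.1,30); s=info("grip")
for th in np.arange(0.1,1.51,0.1):
    r.move_linear(gp(*arc(th)),down(BJ),max_speed=0.08)
    if abs(round(th*10))%3==0: info("th %.1f"%th)
r.pause(.2); info("up"); shot("t_w")
c=eyes.camera("scene"); crop("t_sc",c["pixels"],20,180,240,400,3)
E
```

```text
at tab t 78.8 ee [ 0.4127 -0.3399  0.2526] F [-0.4 -0.   1. ] grip 0.653 q [ 61.  24. -30. 113.  16.  47. -80.]
grip t 79.2 ee [ 0.4125 -0.3396  0.2521] F [-0.5  0.7  0.7] grip 0.295 q [ 61.  24. -30. 113.  16.  47. -80.]
th 0.3 t 80.2 ee [ 0.4332 -0.3439  0.2905] F [-0.2  1.6 -1.2] grip 0.295 q [ 61.  22. -31. 109.  14.  52. -79.]
th 0.6 t 81.2 ee [ 0.4639 -0.3504  0.3205] F [-0.2  2.1 -0.6] grip 0.297 q [ 59.  23. -31. 104.  14.  57. -80.]
th 0.9 t 82.2 ee [ 0.5015 -0.3583  0.3396] F [ 0.8  2.7 -4.6] grip 0.291 q [ 57.  25. -31.  98.  15.  60. -81.]
th 1.2 t 83.2 ee [ 0.5429 -0.367   0.3469] F [-0.6  5.6 -2.7] grip 0.300 q [ 54.  29. -31.  92.  16.  63. -83.]
th 1.5 t 84.2 ee [ 0.5849 -0.3757  0.3416] F [-1.1  5.1 -1.5] grip 0.295 q [ 51.  33. -30.  86.  17.  65. -85.]
up t 84.4 ee [ 0.5847 -0.3757  0.3416] F [-0.   5.8 -1.1] grip 0.296 q [ 51.  33. -30.  87.  17.  65. -85.]
```

View pics/t_sc.png

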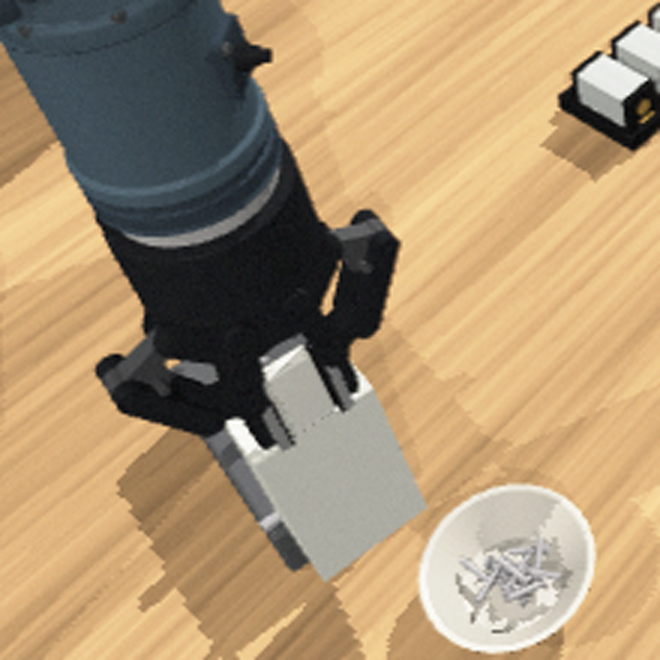

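Guard is open to about 1.5 rad. I'll take it to 1.7 for clearance, release, and look at the toggle.

```bash
python3 - <<'E'
from h import *
for th in (1.6,1.7): r.move_linear(gp(*arc(th)),down(BJ),max_speed=0.08)
info("1.7"); hand.move_gripper(0.65)
p=arc(1.7); r.move_linear(gp(p[0],p[1],0.26),down(BJ),max_speed=0.12)
q=bx(-0.045,0); r.move_ptp(gp(*q,0.27),down(BJ+180)); hand.move_gripper(0.0,40); r.pause(.2); info("pre")
st,c=shot("u_w"); print(proj_wrist(c,st,[[*bx(-.012,0),.085],[*bx(.007,0),.045]]))
c=eyes.camera("scene"); crop("u_sc",c["pixels"],20,180,240,400,3)
E
```

```text
1.7 t 85.1 ee [ 0.6114 -0.3813  0.3311] F [ 0.3  5.2 -0.5] grip 0.298 q [ 49.  36. -29.  83.  18.  65. -85.]
pre t 89.7 ee [ 0.4379 -0.3451  0.425 ] F [ 0.1 -0.3 -0.6] grip 0.002 q [ 91.  26. -71. 101.  26.  72.  91.]
[[282.8333 215.2665]
 [282.7885 218.7459]]
```

View pics/u_w.png

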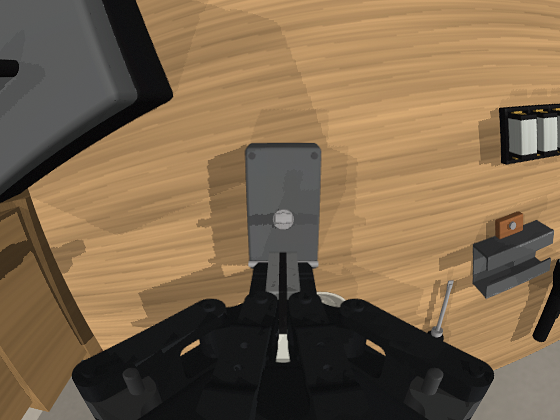

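View pics/u_sc.png

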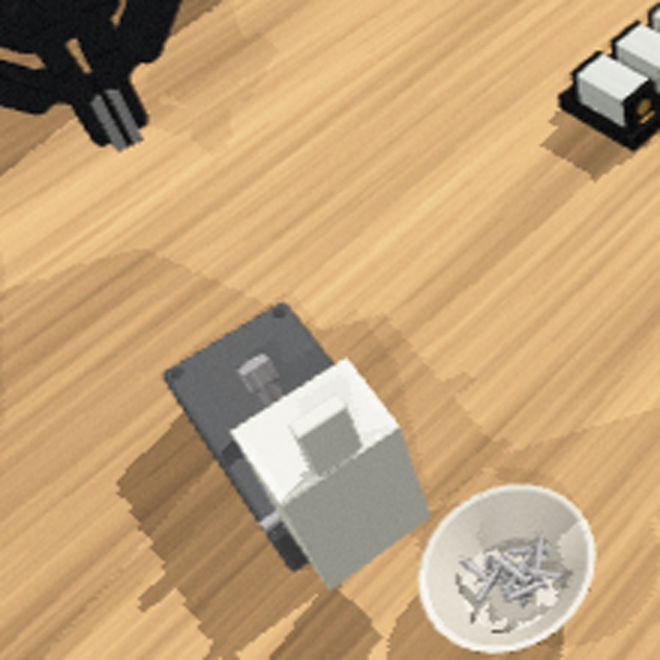

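The toggle appears at (283,218), as predicted. I'll descend on its tab side and push towards the hinge.

```bash
python3 - <<'E'
from h import *
o=down(BJ+180)
r.move_linear(gp(*bx(-.045,0),0.13),o,max_speed=0.12); r.move_linear(gp(*bx(-.045,0),0.093),o,max_speed=0.06); r.pause(.2); info("down")
ub=np.array([*u(BXA),0])
for x in (-.03,-.02,-.01,-.004,0,.003,.005,.007):
    r.move_linear(gp(*bx(x,0),0.093),o,max_speed=0.03); r.pause(.1); s=status.state(); f=s["contact_force"]@ub
    print(x,"F along x %.1f"%f, s["contact_force"].round(1))
    if f<-10: break
r.pause(.3)
c=eyes.camera("scene"); crop("v_sc",c["pixels"],20,180,240,400,3)
E
```

```text
down t 92.1 ee [ 0.4381 -0.3452  0.2484] F [-0.4 -0.   0. ] grip 0.005 q [ 81.  38. -59. 109.  39.  56.  82.]
-0.03 F along x 0.0 [-0.2 -1.  -0. ]
-0.02 F along x -0.2 [-0.2 -0.3  0.9]
-0.01 F along x 0.7 [0.8 0.1 1. ]
-0.004 F along x -0.4 [-0.6 -0.9  0.8]
0 F along x -0.1 [0.  0.9 0.7]
0.003 F along x -1.8 [-1.9 -0.2  0.4]
0.005 F along x -1.3 [-1.3  0.3  0.6]
0.007 F along x -4.8 [-4.4  2.2  1.1]
```

View pics/v_sc.png

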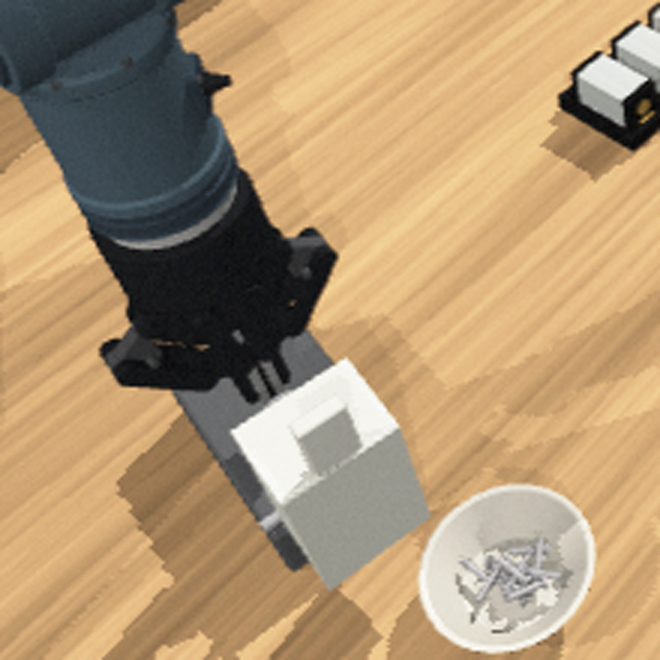

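```bash
python3 - <<'E'
from h import *
o=down(BJ+180); ub=np.array([*u(BXA),0])
for x in (.009,.011,.013):
    r.move_linear(gp(*bx(x,0),0.093),o,max_speed=0.03); r.pause(.15); s=status.state(); f=s["contact_force"]@ub
    print(x,"F along x %.1f"%f, s["contact_force"].round(1),((s["ee_pos"][:2]-HINGE)@u(BXA)+.065).round(4))
    if f<-9: break
r.move_linear(gp(*bx(-.03,0),0.093),o,max_speed=0.06)
r.move_linear(gp(*bx(-.045,0),0.27),o,max_speed=0.15); r.pause(.2); info()
st,c=shot("x_w"); crop("x_wz",c["pixels"],230,130,340,280,4); print(proj_wrist(c,st,[[*bx(.026,0),.085],[*bx(-.012,0),.085],[*bx(.007,0),.045]]))
c=eyes.camera("scene"); crop("x_sc",c["pixels"],60,260,180,400,5)
E
```

```text
0.009 F along x -8.5 [-8.3  1.9  4.6] 0.0072
0.011 F along x -11.9 [-11.6   2.9   7.2] 0.0082
 t 99.4 ee [ 0.4377 -0.3451  0.4242] F [ 0.2 -0.7  0.6] grip 0.002 q [ 91.  26. -71. 101.  26.  72.  91.]
[[282.4544 249.7977]
 [282.4755 216.0867]
 [282.4336 219.5185]]
```

View pics/x_wz.png

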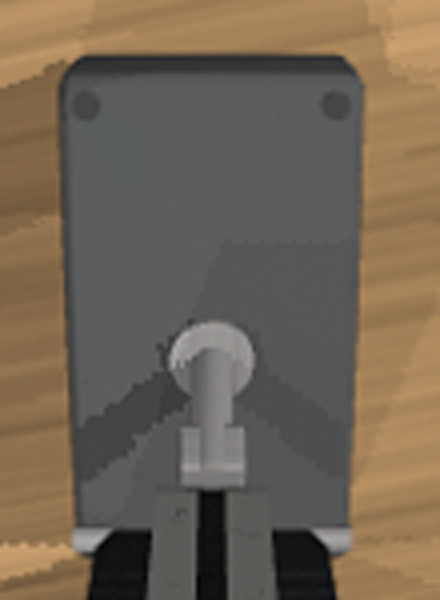

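View pics/x_sc.png

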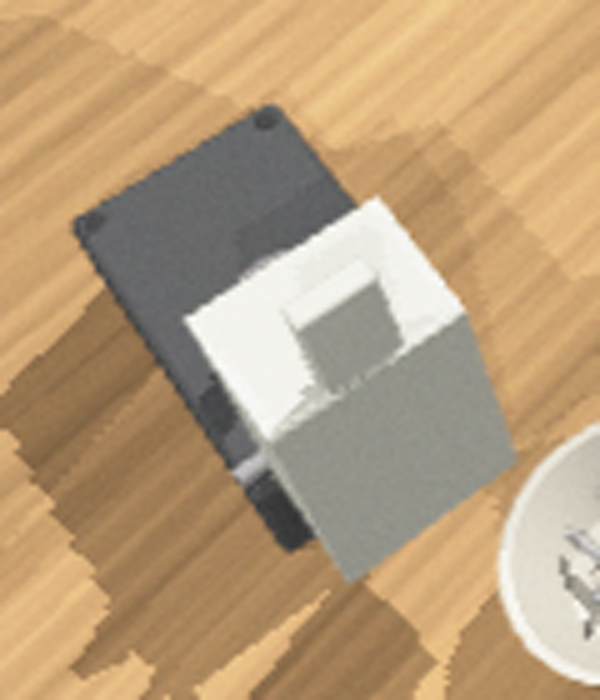

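Toggle end at pixel (283,250) against a predicted "on" position of (282,250), and it met the stop at 12 N. Now I'll lower the guard.

```bash
python3 - <<'E'
from h import *
p=arc(1.7); o=down(BJ)
hand.move_gripper(0.65)
r.move_ptp(gp(p[0],p[1],0.27),o); r.pause(.1)
r.move_linear(gp(*p),o,max_speed=0.1); r.pause(.15); info("at tab")
hand.move_gripper(0.1,30); info("grip")
for i,th in enumerate(np.arange(1.6,-0.001,-0.1)):
    r.move_linear(gp(*arc(th)),o,max_speed=0.08)
    if i%4==0: info("th %.1f"%th)
r.pause(.2); info("th0")
t=arc(0)
for dz in (.002,.004,.006):
    r.move_linear(gp(t[0],t[1],t[2]-dz),o,max_speed=0.02); r.pause(.15); s=info("dz %.3f"%dz)
    if s["contact_force"][2]>10: break
hand.move_gripper(0.65); r.pause(.1)
r.move_linear(gp(t[0],t[1],0.17),o,max_speed=0.1); r.pause(.2); info("clear")
st,c=shot("y_w"); print(proj_wrist(c,st,[[*bx(x,y),.102] for x,y in [(-.089,.013),(-.089,-.013),(-.045,-.032),(-.045,.032)]]))
c=eyes.camera("scene"); crop("y_sc",c["pixels"],20,180,240,400,3)
E
```

```text
at tab t 104.0 ee [ 0.6115 -0.3818  0.3317] F [-0.2  0.  -0.3] grip 0.647 q [ 47.  36. -26.  83.  17.  65. -84.]
grip t 104.4 ee [ 0.6115 -0.3811  0.331 ] F [0.5 1.7 2.3] grip 0.297 q [ 47.  36. -26.  83.  16.  65. -84.]
th 1.6 t 104.7 ee [ 0.5984 -0.3784  0.3369] F [ 1.6  1.1 -0.1] grip 0.297 q [ 48.  34. -26.  85.  16.  65. -84.]
th 1.2 t 106.0 ee [ 0.5427 -0.3669  0.3469] F [2.6 3.7 0.4] grip 0.300 q [ 51.  28. -27.  93.  14.  63. -82.]
th 0.8 t 107.4 ee [ 0.4875 -0.3554  0.3343] F [0.8 5.1 3.6] grip 0.297 q [ 55.  24. -28. 101.  13.  59. -80.]
th 0.4 t 108.7 ee [ 0.4418 -0.3459  0.3008] F [1.3 5.2 0.6] grip 0.299 q [ 57.  22. -28. 108.  12.  53. -78.]
th -0.0 t 110.0 ee [ 0.413  -0.3399  0.2529] F [0.7 6.7 2.9] grip 0.300 q [ 58.  23. -27. 113.  14.  47. -78.]
th0 t 110.2 ee [ 0.4129 -0.3398  0.2529] F [0.2 5.8 2.4] grip 0.293 q [ 58.  23. -27. 113.  14.  47. -78.]
dz 0.002 t 110.6 ee [ 0.4131 -0.3398  0.2525] F [-2.9  7.9 13.5] grip 0.297 q [ 58.  23. -27. 113.  14.  47. -78.]
clear t 112.2 ee [ 0.4121 -0.3395  0.3241] F [ 0.3 -0.7 -1. ] grip 0.649 q [ 60.  17. -29. 111.  10.  55. -75.]
[[262.6442 253.4687]
 [302.0168 253.4993]
 [334.1909 189.3319]
 [230.5245 189.2685]]
```

View pics/y_w.png

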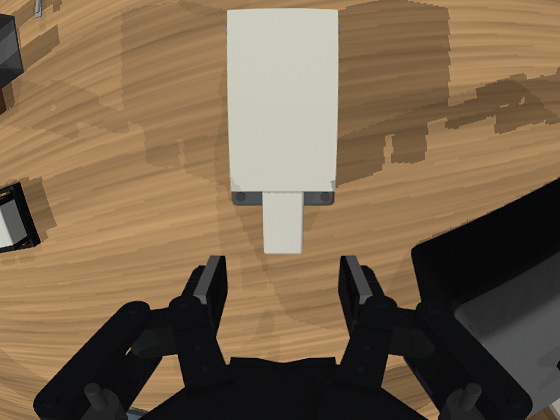

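View pics/y_sc.png

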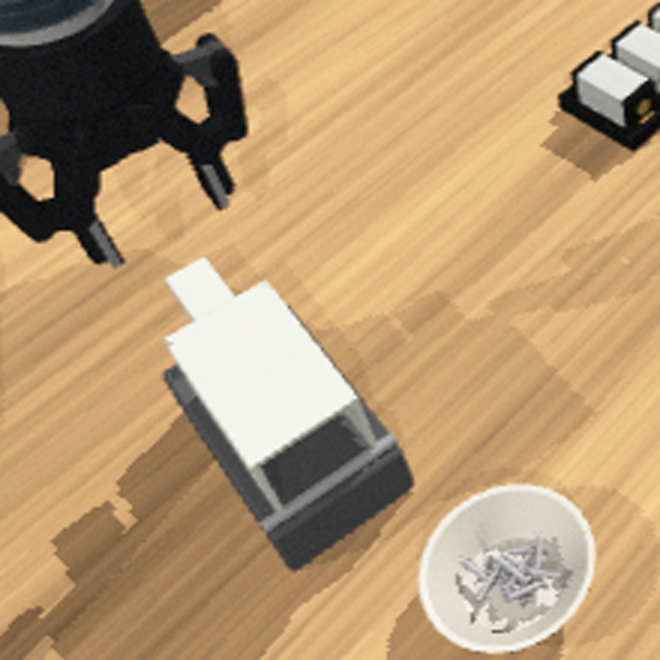

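Guard met its closed stop at 13 N and looks the same as at the start. I'll pull clear and do a last check of everything.

```bash
python3 - <<'E'
from h import *
r.move_linear(gp(0.41,-0.33,0.27),down(BJ),max_speed=0.15)
r.move_ptp([0.173,-0.55,0.44],down(-74.5)); r.pause(.3); info()
cs=eyes.camera("scene"); ct=eyes.camera("top"); save("z_top",ct["pixels"]); save("z_scene",cs["pixels"])
a=cv2.imread("pics/a_scene.png")[:,:,::-1]; 
d=np.abs(a.astype(int)-cs["pixels"]).sum(2); print("guard region diff px",(d[262:370,70:160]>90).sum())
a2=cv2.imread("pics/a_top.png")[:,:,::-1]; d2=np.abs(a2.astype(int)-ct["pixels"]).sum(2)
for n,(x0,y0,x1,y1) in dict(screw=(328,118,355,200),torch=(222,110,260,185),dish=(390,170,435,215),guard=(398,222,452,298)).items(): print(n,(d2[y0:y1,x0:x1]>90).sum())
E
```

```text
t 114.7 ee [ 0.1741 -0.5495  0.4401] F [ 0.9 -0.5  0.7] grip 0.647 q [ 85.  14. -19.  99.   5.  68. -10.]
guard region diff px 29
screw 6
torch 0
dish 0
guard 0
```

View pics/z_top.png

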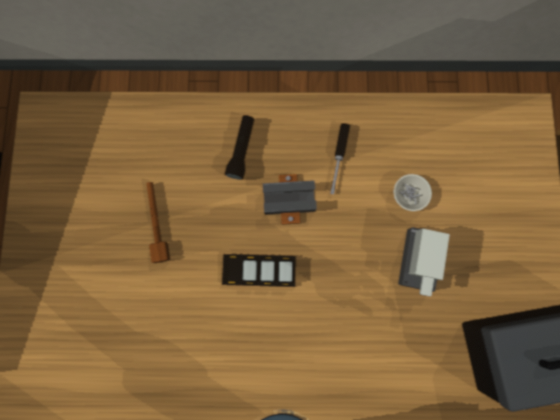

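View pics/z_scene.png

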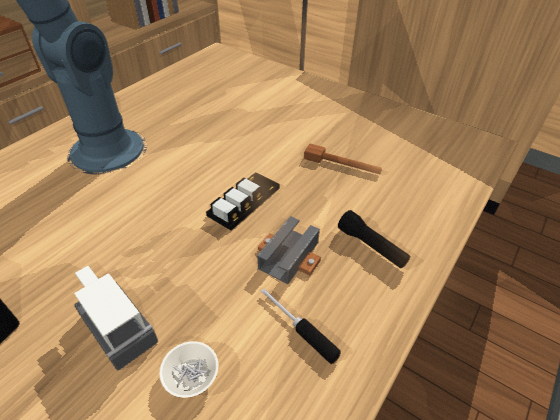

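Final views show three cells in separate bays, the stick at its start (handle (158,252), tip (150,183)), the guard matching the start image, and the bystanders unmoved. Handing in.

```bash
python3 -c "
from station import job; print(job.sign_off())"
```

```text
the job is handed in; nothing more can be done
None
```

The job is done and handed in at about 115 s of the 210 s allowed. There were three cells in the sleeve. I pushed them out one at a time with the stick, because the screwdriver tip lay only about 5 cm past the exit. Each cell went into its own charger bay. I then lifted the guard, flipped the toggle on, lowered the guard to its stop and backed the arm off.

**One disturbance:** while I was loading the second cell, the stick was knocked over on its side and ended up against the torch. I gripped its bare rod, swung it back in line and finished the push with it on its side.

**Last checks:**
- **Cells:** all three look flat and still, one to a bay. I measured only the first in place, 0.6 mm off the row's centre line; the other two I judged from the pictures.
- **Toggle:** I saw it at its predicted on position, and it met its stop at 12 N.
- **Guard:** it met its closed stop at 13 N, and the top view shows no change from the start. The scene view differed by 29 pixels around it, which I took as shading and did not look into.
- **Stick:** it lies level at its starting place, but on its side instead of upright.
- **Screwdriver, torch and dish:** they show no visible movement; only 6 pixels changed around the screwdriver.

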